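# Put the calibration weights back in their cases

## Robot

A 6-joint arm with a two-finger parallel gripper is mounted at the origin on a cart in front of the work surface, level with it; the furniture and walls round the work are solid. World frame = base frame: x ahead of the robot, y to its left, z up, the work surface at z = 0. Lengths are in m, angles in degrees, forces in N, time in s.
With the tool pointing down it reaches from about 0.375 to 0.9 m from the base axis. Payload 3.1 kg.
Tool frame: the origin (TCP) lies at the centre of the arm's flange, where the gripper is bolted on; the fingertips stand 182 mm ahead of it and the grasp point (between the pads) lies 164 mm ahead of it; x points along the fingers, z is the direction in which the jaws open and shut, and the axes are right-handed (so a half turn about x gives the same grasp; the last joint's range is limited). The gripper opens to 87 mm and grips with 3 to 60 N. Pads are 19 mm wide; open, the fingers measure 117 mm over their backs; the gripper's body (75 mm by 190 mm) begins 51 mm behind the grasp point.
Start: joints at [-75.659, 30.224, 82.088, -0, 67.689, -10.227], TCP at [0.26, -0.568, 0.405] pointing down, gripper open.
Joint ranges: [-176.69, 176.69], [-43.24, 126.21], [12.49, 139.97], [-82, 262], [0, 151.66], [-163.58, 163.58]. Speed limits (degrees/s): [159.86, 159.86, 180, 180, 180, 180].

## Interface

Orientations are given as a 3x3 rotation matrix whose columns are the frame's x, y, z axes.
In Python, from rig import bot gives the robot as it stands.
- The arm moves only by the shell command python3 -m crank 'ROWS' [OPENING]. ROWS is JSON, a list of rows, each an object with "offset": the shift along the tool's x, y, z in m, a list of three; "spin": the turn about the tool's x in rad. A call has 1 to 12 rows; each row shifts and turns the commanded pose from where the row before left it, along the tool's axes as they then stand; what a row does not reach is not made up. A row lasts 1/10 s, in which the tool goes at most 50 mm and 8.59 degrees, less where a joint would pass 70% of its speed; a pose out of reach is approached as far as the arm can. A call is refused whole if a number of a shift passes 0.05 or a number of a turn 0.15, either way. A call with a gripper value outside its range is refused whole. OPENING is the finger opening in m, from 0 to 0.087, set as the call begins (- or left out, the last holds). The fingers move at their own pace and stop on an object; the grip force is fixed at half the most. Time passes only in rows, so rows that do not move let the fingers close. It gives the time, the measured TCP pose, the force and the opening at its end, in the units of the state.
- bot.read_state(): the state, without advancing time (a new reading comes with each control period).
- bot.capture(name): name is "side" or "top"; returns a dict with "pixels" (480x640x3 uint8, blue, green, red), "depth" (480x640 float32, m along the optical axis (not along the pixel's ray), 0 where there is no reading), "K" (3x3 intrinsics, pixels), "world_to_cam" (4x4, takes a point from world to camera coordinates). Camera axes: x right, y up, looking along -z (the intrinsics and any distortion apply to the point x, -y, -z); pixel columns grow to the right and rows downward; lengths in m; the calibration is good to about 2 mm. A picture is of the moment at which its call begins.
- bot.hand_in(): hands the job in, once; it reports no verdict.
Trained networks look in a picture, given as the dict that the camera call returned (one of the last four; its "shot" number tells which), for a name from the list of things; names that differ only in an ending like _2 or _b are one class to them, and where a whole thing is asked for, a point or a joint stands for the part that bears it (a point fixed in the world has none). Each returns a list of dicts, best first, with "p" (0 to 1); they miss things now and then, are a little off and sometimes report something else, mostly with a low value. They report only what shows in the picture. A call takes as long as a camera call. They do not tell look-alikes from the thing itself.
- bot.regions_of(label, picture): "region" (480x640 bool, what is visible of it) and "extent" ([centre column, centre row, width, height] in pixels, round what is visible of it).
The state is a dict: "time_s": time; "joint_positions": joint angles; "qvel": joint speeds; "tau": joint torques, N m; "position": TCP position; "tcp_rot": TCP orientation; "force": force on the tool from outside, world axes, zero at the start; "moment": the same for the moment, N m; "opening": opening from 0.0 (shut) to 1.0 (fully open).
Only numpy, scipy, OpenCV 4.12 (cv2) and the standard library are available. Lean on these libraries where they do the work, as an engineer would, in place of code of your own. Each camera call takes 0.05 s, during which the arm holds its last target.

## Task

The balance check is finished: take the stack of steel calibration weights off the balance pan one at a time from the top, and stand each gently in the foam recess of its own case, the smallest weight in the red case with the smallest recess, then the next in the yellow, the next in the green and the largest in the blue. Each must sit upright, right down in its recess, before you fetch the next. Do not topple or drop a weight, do not lean on the balance, and leave the forceps as they lie.

Things in the scene. Friction and masses are not known exactly. Their poses are not given: they have to be found in the camera images.
- balance: White laboratory balance, fixed, 240 (its x) x 175 (its y) x 70 mm, sloped grey display panel towards the robot (-x). Origin: centre of its underside on the worktop. Its round steel pan, 120 mm across, has its axis 42 mm from the origin along the balance's +x; the pan's top is 70 mm above the worktop. The stack of weights stands near the middle of the pan.
- w50: 50 g calibration weight: plain upright steel cylinder, 20 mm diameter, 20 mm high, loose, the smallest, on top of the stack. Flat top and bottom: nothing holds it but its weight. Origin: centre of its underside, z up.
- w100: 100 g calibration weight: plain upright steel cylinder, 26 mm diameter, 24 mm high, loose, second smallest, directly under the 50 g weight. Flat top and bottom: nothing holds it but its weight. Origin: centre of its underside, z up.
- w200: 200 g calibration weight: plain upright steel cylinder, 34 mm diameter, 28 mm high, loose, second largest, directly under the 100 g weight. Flat top and bottom: nothing holds it but its weight. Origin: centre of its underside, z up.
- w500: 500 g calibration weight: plain upright steel cylinder, 46 mm diameter, 38 mm high, loose, the largest, at the bottom of the stack, standing on the balance pan. Flat top and bottom: nothing holds it but its weight. Origin: centre of its underside, z up.
- case50: Storage case of the 50 g weight: round, open, red plastic shell 47 mm across, fixed to the worktop, filled with dark foam 14 mm high that has a round recess 25 mm across and 6 mm deep in its middle (recess floor 8 mm above the worktop). The 20 mm wide, 20 mm high weight stands in it upright and sticks out 14 mm above the foam. Origin: centre of its underside on the worktop.
- case100: Storage case of the 100 g weight: round, open, yellow plastic shell 53 mm across, fixed to the worktop, filled with dark foam 14 mm high that has a round recess 31 mm across and 6 mm deep in its middle (recess floor 8 mm above the worktop). The 26 mm wide, 24 mm high weight stands in it upright and sticks out 18 mm above the foam. Origin: centre of its underside on the worktop.
- case200: Storage case of the 200 g weight: round, open, green plastic shell 61 mm across, fixed to the worktop, filled with dark foam 14 mm high that has a round recess 39 mm across and 6 mm deep in its middle (recess floor 8 mm above the worktop). The 34 mm wide, 28 mm high weight stands in it upright and sticks out 22 mm above the foam. Origin: centre of its underside on the worktop.
- case500: Storage case of the 500 g weight: round, open, blue plastic shell 73 mm across, fixed to the worktop, filled with dark foam 14 mm high that has a round recess 51 mm across and 6 mm deep in its middle (recess floor 8 mm above the worktop). The 46 mm wide, 38 mm high weight stands in it upright and sticks out 32 mm above the foam. Origin: centre of its underside on the worktop.
- forceps: Steel forceps lying on the worktop to the right of the cases, 124 mm long (its y), 21 mm wide, 10 mm high, loose. Origin: centre of its underside. Not to be disturbed.
There are look-alikes about, which are no part of the job. What is shaped like the w200 but black is not meant. Leave any orange look-alike of the w500 alone.

How it is judged (in metres and radians):
On the way, in this order (a step that is already met when the one before it is completed fails the run):
1. the 50 g weight stands seated in the red case, let go (horizontal distance between w50 and case50 below 0.006 m and z of w50 in the frame of case50 between 0.005 and 0.011 m and angle between w50's own z axis and vertical below 0.1 rad and linear speed of w50 below 0.02 m/s and contact force between w50 and the fingers below 0.1 N), for 0.2 s.
2. the 100 g weight stands seated in the yellow case, let go (horizontal distance between w100 and case100 below 0.006 m and z of w100 in the frame of case100 between 0.005 and 0.011 m and angle between w100's own z axis and vertical below 0.1 rad and linear speed of w100 below 0.02 m/s and contact force between w100 and the fingers below 0.1 N), for 0.2 s.
3. the 200 g weight stands seated in the green case, let go (horizontal distance between w200 and case200 below 0.006 m and z of w200 in the frame of case200 between 0.005 and 0.011 m and angle between w200's own z axis and vertical below 0.1 rad and linear speed of w200 below 0.02 m/s and contact force between w200 and the fingers below 0.1 N), for 0.2 s.
4. the 500 g weight stands seated in the blue case, let go (horizontal distance between w500 and case500 below 0.006 m and z of w500 in the frame of case500 between 0.005 and 0.011 m and angle between w500's own z axis and vertical below 0.1 rad and linear speed of w500 below 0.02 m/s and contact force between w500 and the fingers below 0.1 N), for 0.2 s.
At the end, for the whole second after the job is handed in: Each of the four weights stands, let go and at rest, on the floor of its own case's recess: axis within 6 mm of the case's, underside 5 to 11 mm above the worktop, tilted less than 0.1 rad (all of step 1 and all of step 2 and all of step 3 and all of step 4); the robot touches nothing.
It fails at once if a weight is tipped or toppled (angle between any of w50, w100, w200, w500's own z axis and vertical above 0.4 rad).
It fails at once if a weight is dropped: it falls free, out of the fingers, faster than 0.4 m/s (about 8 mm of fall) ((linear speed of w50 above 0.4 m/s and contact force between w50 and the fingers below 0.05 N) or (linear speed of w100 above 0.4 m/s and contact force between w100 and the fingers below 0.05 N) or (linear speed of w200 above 0.4 m/s and contact force between w200 and the fingers below 0.05 N) or (linear speed of w500 above 0.4 m/s and contact force between w500 and the fingers below 0.05 N)).
It fails at once if a weight is driven hard into a case (more than 60 N) (contact force between any of w50, w100, w200, w500 and case50 above 60 N or contact force between any of w50, w100, w200, w500 and case100 above 60 N or contact force between any of w50, w100, w200, w500 and case200 above 60 N or contact force between any of w50, w100, w200, w500 and case500 above 60 N).
It fails at once if the gripper or arm leans on the balance (more than 20 N) (contact force between any of the fingers, the arm and balance above 20 N).
It fails at once if the forceps are moved by more than 15 mm (distance of forceps from where it was at the start of the episode above 0.015 m).
It also fails if it takes over 120 s, if anything falls off the work surface, if the arm or the gripper's body presses on something with over 40 N, if the wrist force passes 120 N, or if a joint passes its speed limit or range.

## Working session

There is one attempt and no reset: what is moved stays moved. The work goes in short steps, Python scripts to look and compute and a shell command to move; the robot and the scene stay as the last step left them, time stands still between calls to the robot, and variables do not carry over. Pictures are saved under pics/ and viewed, and the job is handed in when it is done.

```bash
ls; mkdir -p pics
python3 - <<'E'
from rig import bot
import cv2,numpy as np
s=bot.read_state(); print(s['time_s'],s['position'],np.round(s['tcp_rot'],3),s['opening'])
for n in ("side","top"):
    c=bot.capture(n); cv2.imwrite(f"pics/{n}0.png",c["pixels"]); np.savez(f"{n}0.npz",**{k:c[k] for k in("pixels","depth","K","world_to_cam")}); print(c["K"],c["world_to_cam"])
    for l in ["balance","w50","w100","w200","w500","case50","case100","case200","case500","forceps"]:
        for r in bot.regions_of(l,c)[:5]: print(n,l,round(r["p"],2),np.round(r["extent"],1))
E
```

```text
pics
0.0 [ 0.25981574 -0.56805858  0.40378634] [[-0.001  0.909  0.416]
 [ 0.002  0.416 -0.909]
 [-1.     0.    -0.002]] 1.0010055422579824
[[490.97925123   0.         314.6602852 ]
 [  0.         490.97925123 237.78947935]
 [  0.           0.           1.        ]] [[-0.98192376 -0.18926184 -0.00238469  0.49800605]
 [ 0.1634544  -0.85424829  0.49350027 -0.16363285]
 [-0.09543789  0.48418985  0.86974238 -1.03087723]
 [ 0.          0.          0.          1.        ]]
side balance 0.63 [294.1 330.8 138.5 115.6]
side w50 0.74 [302.6 258.8  15.2  17.3]
side w50 0.69 [273.4 307.6  24.5  20.5]
side w50 0.66 [268.1 295.8  15.4  15.2]
side w50 0.66 [301.  420.4  26.3  28.7]
side w50 0.49 [266.1 289.1   9.8  12.2]
side w100 0.74 [302.6 258.8  15.2  17.3]
side w100 0.69 [273.4 307.6  24.5  20.5]
side w100 0.66 [268.1 295.8  15.4  15.2]
side w100 0.66 [301.  420.4  26.3  28.7]
side w100 0.49 [266.1 289.1   9.8  12.2]
side w200 0.74 [302.6 258.8  15.2  17.3]
side w200 0.69 [273.4 307.6  24.5  20.5]
side w200 0.66 [268.1 295.8  15.4  15.2]
side w200 0.66 [301.  420.4  26.3  28.7]
side w200 0.49 [
[... 1994 characters left out ...]
.8  24.8  26.2]
top case50 0.78 [344.5 278.7  38.3  32.2]
top case50 0.69 [410.4 288.4  19.9  19.4]
top case50 0.63 [367.6 233.9  31.5  31.8]
top case100 0.83 [449.1 230.8  24.8  26.2]
top case100 0.78 [344.5 278.7  38.3  32.2]
top case100 0.69 [410.4 288.4  19.9  19.4]
top case100 0.63 [367.6 233.9  31.5  31.8]
top case200 0.83 [449.1 230.8  24.8  26.2]
top case200 0.78 [344.5 278.7  38.3  32.2]
top case200 0.69 [410.4 288.4  19.9  19.4]
top case200 0.63 [367.6 233.9  31.5  31.8]
top case500 0.83 [449.1 230.8  24.8  26.2]
top case500 0.78 [344.5 278.7  38.3  32.2]
top case500 0.69 [410.4 288.4  19.9  19.4]
top case500 0.63 [367.6 233.9  31.5  31.8]
top forceps 0.54 [472.  283.9  12.2  57.3]
```

View pics/side0.png

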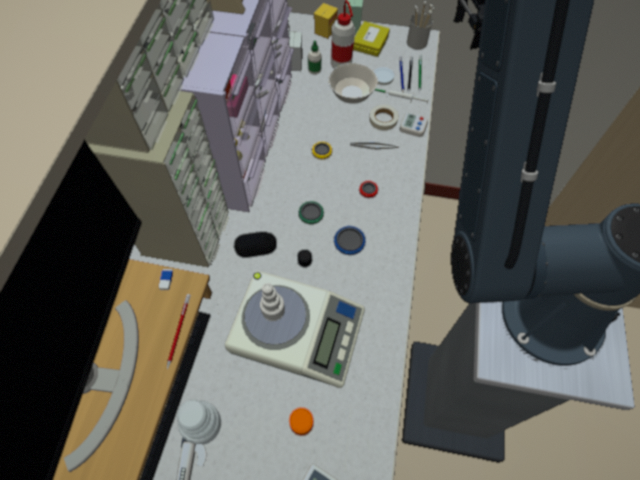

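View pics/top0.png

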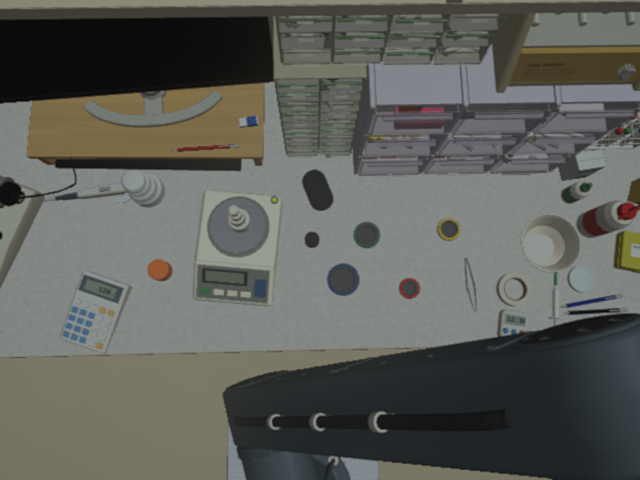

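Run:
```python
import cv2
a=cv2.imread("pics/top0.png")[180:330,140:500]; cv2.imwrite("pics/topcrop0.png",cv2.resize(a,None,fx=2.2,fy=2.2,interpolation=cv2.INTER_CUBIC))
a=cv2.imread("pics/side0.png")[130:450,210:400]; cv2.imwrite("pics/sidecrop0.png",cv2.resize(a,None,fx=1.8,fy=1.8,interpolation=cv2.INTER_CUBIC))
```

```text
(no output)
```

View pics/topcrop0.png

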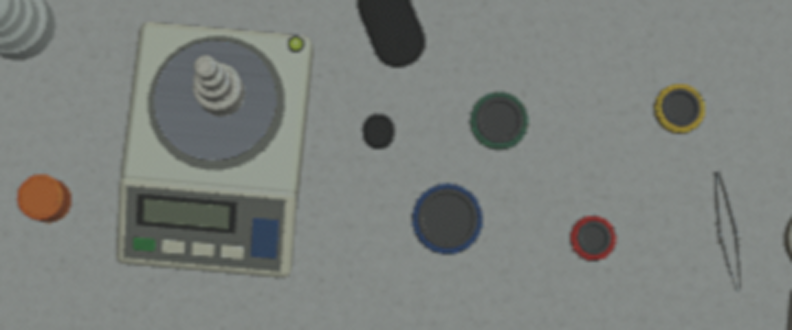

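View pics/sidecrop0.png

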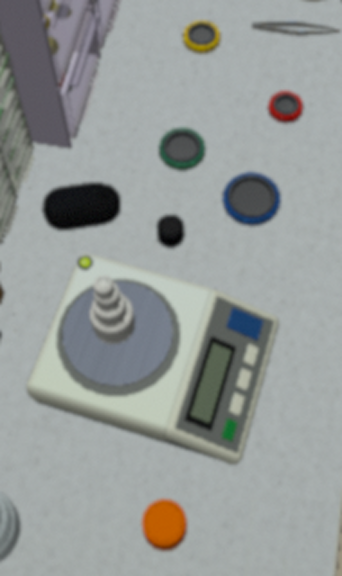

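The top view shows the stack on the balance pan at about (236,215). The cases are red (410,288), yellow (449,230), green (367,235) and blue (343,279), and the forceps are at (470,285). The look-alikes are a black cylinder at (312,240) and an orange one at (159,270). The four silver weights on the pan are the ones meant: they are steel, stacked, and graded in size. The enlarged crops confirm this. Next I'll measure positions.

```bash
cat > h.py <<'E'
import numpy as np, cv2
def load(n): return dict(np.load(n))
def ray(c,u,v):
    K=c["K"];T=c["world_to_cam"];R=T[:3,:3];o=-R.T@T[:3,3]
    d=np.stack([(np.asarray(u)-K[0,2])/K[0,0],-(np.asarray(v)-K[1,2])/K[1,1],-np.ones_like(np.asarray(u,float))],-1)
    return o,d@R
def atz(c,u,v,z):
    o,d=ray(c,u,v); return o+d*((z-o[2])/d[...,2])[...,None]
def proj(c,P):
    p=np.asarray(P)@c["world_to_cam"][:3,:3].T+c["world_to_cam"][:3,3]
    K=c["K"]; return np.stack([K[0,0]*p[...,0]/-p[...,2]+K[0,2],K[1,1]*-p[...,1]/-p[...,2]+K[1,2]],-1)
def cloud(c):
    v,u=np.mgrid[:480,:640]; o,d=ray(c,u,v); P=o+d*c["depth"][...,None]; P[c["depth"]<=0]=np.nan; return P
E
python3 - <<'E'
from h import *
for n in("top","side"):
    c=load(n+"0.npz"); P=cloud(c); hsv=cv2.cvtColor(c["pixels"],cv2.COLOR_BGR2HSV)
    px=c["pixels"].astype(int)
    # cases
    if n=="top": cs={"red":(410,288),"yellow":(449,230),"green":(367,235),"blue":(343,279)}
    else: cs={"red":(369,189),"yellow":(322,150),"green":(311,213),"blue":(350,240)}
    for k,(u,v) in cs.items():
        r=24
        sub=hsv[v-r:v+r,u-r:u+r]; H=sub[...,0].astype(int)
        # saturated pixels
        m=(sub[...,1]>90)&(sub[...,2]>30)
        lab=cv2.connectedComponentsWithStats(m.astype(np.uint8))
        pts=np.argwhere(m)[:,::-1].astype(np.float32)
        # only the ring comp(s) close to centre
        d=np.hypot(pts[:,0]-r,pts[:,1]-r); pts=pts[d<22]
        hull=cv2.convexHull(pts)
        mk=np.zeros((2*r,2*r),np.uint8); cv2.fillConvexPoly(mk,hull.astype(np.int32),1)
        el=cv2.fitEllipse(hull)
        M=np.argwhere(mk>0).mean(0)[::-1]+[u-r,v-r]
        z=np.nanmedian(P[v-3:v+4,u-3:u+4,2]) 
        for zz in(.014,): print(n,k,len(pts),"cen",M,"ell",np.array(el[0])+[u-r,v-r],el[1],"world",np.round(atz(c,M[0],M[1],zz)[:2],4),np.round(atz(c,el[0][0]+u-r,el[0][1]+v-r,zz)[:2],4),"foam z",round(z,4))
    # weights by depth
    if n=="top": sl=(slice(190,240),slice(205,270))
    else: sl=(slice(270,350),slice(240,320))
    Q=P[sl].reshape(-1,3)
    for nm,z,rad in(("w50",.18,.01),("w100",.16,.013),("w200",.136,.017),("w500",.108,.023),("pan",.07,.06)):
        m=abs(Q[:,2]-z)<.004; q=Q[m]
        if len(q): print(n,nm,m.sum(),np.round(q.mean(0),4),np.round(q.min(0),4),np.round(q.max(0),4))
E
```

```text
top red 140 cen [409.32       287.74769231] ell [409.19545937 287.80454063] (19.339033126831055, 20.078447341918945) world [ 0.4212 -0.2444] [ 0.421  -0.2441] foam z 0.0078
top yellow 165 cen [448.64070352 228.69346734] ell [448.60875702 228.82961082] (21.673295974731445, 22.257122039794922) world [ 0.5532 -0.341 ] [ 0.5529 -0.341 ] foam z 0.0081Traceback (most recent call last):
  File "<stdin>", line 18, in <module>
AttributeError: 'NoneType' object has no attribute 'astype'
```

Run:
```python
import cv2
a=cv2.imread("pics/top0.png")[188:248,200:280]; a=cv2.resize(a,None,fx=9,fy=9,interpolation=cv2.INTER_NEAREST)
b=cv2.imread("pics/side0.png")[270:350,230:330];b=cv2.resize(b,None,fx=7,fy=7,interpolation=cv2.INTER_NEAREST)
cv2.imwrite("pics/stk_t.png",a);cv2.imwrite("pics/stk_s.png",b)
```

```text
(no output)
```

View pics/stk_t.png

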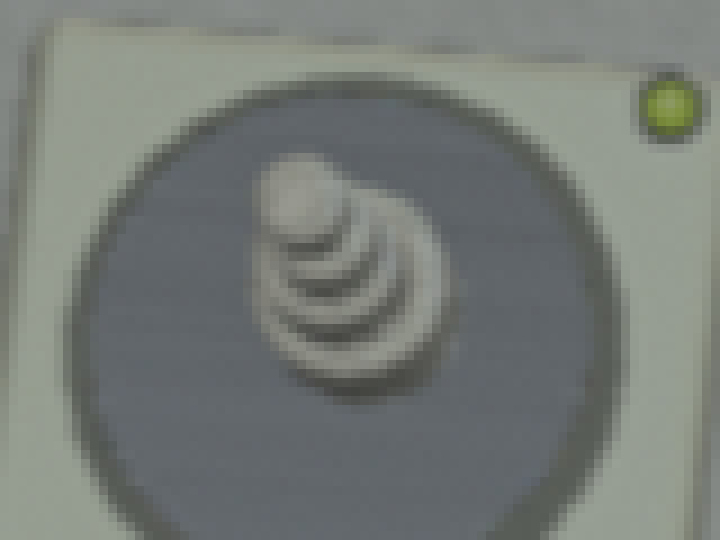

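View pics/stk_s.png

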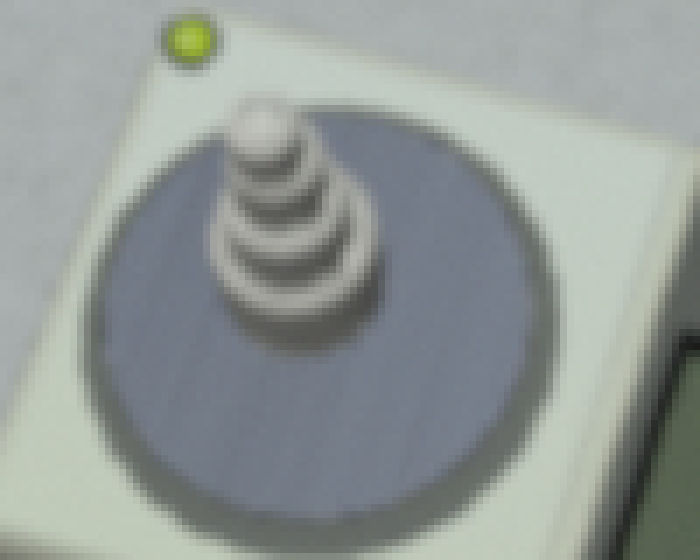

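The stack stands a little behind the pan centre (top view, about (233,211) for the tip). The segmentation needs a better method, because the green and blue cases are barely saturated.

Run:
```python
from h import *
for n in("top","side"):
    c=load(n+"0.npz"); P=cloud(c); px=c["pixels"].astype(float)
    if n=="top": cs={"red":(410,288),"yellow":(449,230),"green":(367,235),"blue":(343,279)}
    else: cs={"red":(369,189),"yellow":(322,150),"green":(311,213),"blue":(350,240)}
    D={"red":.047,"yellow":.053,"green":.061,"blue":.073}
    # cases: subpixel boundary by background luminance/color change: segment vs table
    for k,(u,v) in cs.items():
        c0=np.array(atz(c,u,v,.014))[:2]
        r=26; S=8
        bg=np.median(px[v-r:v+r,u-r:u+r].reshape(-1,3),0)
        # radial search: rays around centre in world plane z=.014 iterate
        for it in range(4):
            pts=[]
            dist=np.linalg.norm(px-bg,axis=2).astype(np.float32)
            for a in np.linspace(0,2*np.pi,72,endpoint=False):
                rr=np.linspace(.5*D[k],D[k]*.5+.012,60)*1.0-.006
                W=np.c_[c0[0]+rr*np.cos(a),c0[1]+rr*np.sin(a),np.full(60,.014)]
                q=proj(c,W).astype(np.float32)
                s=cv2.remap(dist,q[None,:,0],q[None,:,1],cv2.INTER_LINEAR)[0]
                g=np.gradient(s); i=np.argmin(g)
                if g[i]<-.5: pts.append(W[i,:2])
            pts=np.array(pts); A=np.c_[2*pts,np.ones(len(pts))]
            w=np.ones(len(pts))
            for _ in range(8):
                s=np.linalg.lstsq(A*w[:,None],(pts**2).sum(1)*w,rcond=None)[0]; R=np.sqrt(s[2]+s[0]**2+s[1]**2)
                e=abs(np.hypot(*(pts-s[:2]).T)-R); w=1/(1+(e/.001)**2)
            c0=s[:2]
        # depth-based: recess floor points
        Q=P[v-r:v+r,u-r:u+r].reshape(-1,3); near=np.hypot(*(Q[:,:2]-c0).T)<D[k]*.55
        rim=Q[near&(Q[:,2]>.011)]
        print(n,k,"fit",np.round(c0,4),"R",round(R,4),len(pts),"rim z",np.round(np.percentile(rim[:,2],[10,50,95]),4),"rim mean",np.round(rim[:,:2].mean(0),4), (rim[:,:2].min(0)+rim[:,:2].max(0))/2)
    sl=(slice(190,240),slice(205,270)) if n=="top" else (slice(270,350),slice(240,320))
    Q=P[sl].reshape(-1,3)
    for nm,z in(("w50",.18),("w100",.16),("w200",.136),("w500",.108),("pan",.07)):
        m=abs(Q[:,2]-z)<.004; q=Q[m]
        if len(q): print(n,nm,m.sum(),np.round(q.mean(0),4),np.round(q.min(0),4),np.round(q.max(0),4))
```

```text
top red fit [ 0.421  -0.2436] R 0.0231 72 rim z [0.0115 0.0136 0.0172] rim mean [ 0.422  -0.2459] [ 0.4218391  -0.24530066]
top yellow fit [ 0.5525 -0.3399] R 0.0264 72 rim z [0.0116 0.0135 0.0167] rim mean [ 0.5543 -0.3425] [ 0.55296046 -0.34259366]
top green fit [ 0.5437 -0.1533] R 0.0303 72 rim z [0.0115 0.0137 0.0171] rim mean [ 0.5443 -0.1545] [ 0.54488266 -0.1538908 ]
top blue fit [ 0.4436 -0.0967] R 0.0358 72 rim z [0.0116 0.0136 0.0168] rim mean [ 0.4435 -0.0975] [ 0.44502802 -0.09832428]
top w50 77 [0.5681 0.1227 0.18  ] [0.5588 0.1135 0.1762] [0.5775 0.1326 0.1839]
top w100 56 [0.5618 0.1188 0.1598] [0.5542 0.1098 0.1564] [0.5762 0.1339 0.164 ]
top w200 72 [0.558  0.1234 0.1354] [0.549  0.1071 0.1322] [0.577  0.1398 0.1395]
top w500 132 [0.5585 0.1163 0.1077] [0.5436 0.1005 0.104 ] [0.5865 0.1442 0.1116]
top pan 1369 [0.5673 0.1303 0.0704] [0.5276 0.0706 0.066 ] [0.6183 0.1896 0.074 ]
side red fit [ 0.4232 -0.2393] R 0.024 72 rim z [0.0115 0.0132 0.016 ] rim mean [ 0.4232 -0.2432] [ 0.42368448 -0.24260731]
side yellow fit [ 0.5536 -0.3338] R 0.0265 72 rim z [0.0114 0.0132 0.0163] rim mean [ 0.5554 -0.3389] [ 0.5551351  -0.33940355]
side green fit [ 0.5453 -0.1486] R 0.0305 72 rim z [0.0115 0.0132 0.0159] rim mean [ 0.5458 -0.1522] [ 0.54658942 -0.15216953]
side blue fit [ 0.4458 -0.0921] R 0.0364 72 rim z [0.0113 0.0127 0.0159] rim mean [ 0.447  -0.0959] [ 0.44619736 -0.09724237]
side w50 87 [0.569  0.1238 0.179 ] [0.5599 0.1144 0.1762] [0.5786 0.1329 0.1822]
side w100 58 [0.5638 0.1275 0.1592] [0.5555 0.1129 0.1562] [0.5796 0.1359 0.1639]
side w200 101 [0.564  0.1317 0.1353] [0.5502 0.1108 0.1321] [0.5833 0.1416 0.1394]
side w500 145 [0.5626 0.132  0.1072] [0.5445 0.1041 0.104 ] [0.5895 0.1457 0.1118]
side pan 2099 [0.5572 0.1378 0.0697] [0.5017 0.0694 0.066 ] [0.621  0.1898 0.0738]
```

```bash
cat > cases.py <<'E'
from h import *
import sys
from scipy.optimize import least_squares
def circ(x,y,z,R,n=90):
    a=np.linspace(0,2*np.pi,n,endpoint=False); return np.c_[x+R*np.cos(a),y+R*np.sin(a),np.full(n,z)]
def cen(h):
    m=cv2.moments(h); return np.array([m["m10"]/m["m00"],m["m01"]/m["m00"]]),m["m00"]
def run(n,f):
    c=load(f); px=c["pixels"].astype(np.float32)
    cs={"red":(410,288),"yellow":(449,230),"green":(367,235),"blue":(343,279)} if n=="top" else {"red":(369,189),"yellow":(322,150),"green":(311,213),"blue":(350,240)}
    D={"red":.047,"yellow":.053,"green":.061,"blue":.073}
    col={"red":(-.5,-.5,1),"yellow":(-1,.5,.5),"green":(0,1,-1),"blue":(1,-.3,-.7)}
    for k,(u,v) in cs.items():
        r=24; S=8
        sub=cv2.resize(px[v-r:v+r,u-r:u+r],None,fx=S,fy=S,interpolation=cv2.INTER_CUBIC)
        sc=sub@np.array(col[k],np.float32); sc-=np.median(sc)
        peak=np.percentile(sc,97); m=(sc>.45*peak).astype(np.uint8)
        nl,lab,st,_=cv2.connectedComponentsWithStats(m); 
        j=1+np.argmax(st[1:,4]); pts=np.argwhere(lab==j)[:,::-1].astype(np.float32)
        hull=cv2.convexHull((pts+.5)/S-.5+[u-r,v-r]) .astype(np.float32)
        mc,ma=cen(hull)
        def model(p,sc=1): 
            R=D[k]/2
            return cen(cv2.convexHull(proj(c,np.r_[circ(p[0],p[1],0,R),circ(p[0],p[1],.0145,R)]).astype(np.float32)))
        s=least_squares(lambda p:model(p)[0]-mc,atz(c,u,v,.01)[:2],diff_step=1e-3)
        print(n,k,"xy",np.round(s.x,4),"area meas/model",round(ma/model(s.x)[1],3),"peak",round(float(peak),1))
if __name__=="__main__":
    run("top","top0.npz"); run("side","side0.npz")
E
python3 cases.py
python3 - <<'E'
from h import *
for n in("top","side"):
    c=load(f"{n}0.npz"); T=c["world_to_cam"]; print(n,-T[:3,:3].T@T[:3,3])
E
```

```text
top [ 0.33407003 -0.030537    1.16613497]
side [0.41736574 0.45361075 0.97853806]Traceback (most recent call last):
  File "cases.py", line 28, in <module>
    run("top","top0.npz"); run("side","side0.npz")
    ~~~^^^^^^^^^^^^^^^^^^
  File "cases.py", line 20, in run
    hull=cv2.convexHull((pts+.5)/S-.5+[u-r,v-r]) .astype(np.float32)
         ~~~~~~~~~~~~~~^^^^^^^^^^^^^^^^^^^^^^^^^
cv2.error: OpenCV(4.12.0) /io/opencv/modules/imgproc/src/convhull.cpp:143: error: (-215:Assertion failed) total >= 0 && (depth == CV_32F || depth == CV_32S) in function 'convexHull'
```

```bash
sed -i 's/hull=cv2.convexHull((pts+.5)\/S-.5+\[u-r,v-r\]) .astype(np.float32)/hull=cv2.convexHull(((pts+.5)\/S-.5+[u-r,v-r]).astype(np.float32))/' cases.py; python3 cases.py
```

```text
top red xy [ 0.4217 -0.2454] area meas/model 0.904 peak 64.0
top yellow xy [ 0.5543 -0.3427] area meas/model 0.887 peak 63.7
top green xy [ 0.5453 -0.1543] area meas/model 0.928 peak 17.2
top blue xy [ 0.4445 -0.0975] area meas/model 0.949 peak 33.2
side red xy [ 0.423  -0.2455] area meas/model 0.846 peak 82.2
side yellow xy [ 0.5555 -0.3425] area meas/model 0.849 peak 87.5
side green xy [ 0.5463 -0.1543] area meas/model 0.848 peak 27.9
side blue xy [ 0.446  -0.0973] area meas/model 0.875 peak 53.3
```

```bash
cat > stack.py <<'E'
from h import *
import sys
from scipy.optimize import minimize
W={"w50":(.010,.160,.180),"w100":(.013,.136,.160),"w200":(.017,.108,.136),"w500":(.023,.070,.108)}
def render(c,sl,p,names,S=3):
    r0,r1,c0,c1=sl
    v,u=np.mgrid[r0*S:r1*S,c0*S:c1*S]; u=(u+.5)/S-.5; v=(v+.5)/S-.5
    o,d=ray(c,u,v); t=(.07-o[2])/d[...,2]
    for i,nm in enumerate(names):
        R,zb,zt=W[nm]; x,y=p[2*i:2*i+2]
        tt=(zt-o[2])/d[...,2]; q=o[:2]+d[...,:2]*tt[...,None]
        h=np.hypot(q[...,0]-x,q[...,1]-y)<R; t=np.where(h&(tt<t),tt,t)
        a=(d[...,:2]**2).sum(-1); b=((o[:2]-[x,y])*d[...,:2]).sum(-1); cc=((o[:2]-[x,y])**2).sum()-R*R
        D=b*b-a*cc; ts=np.where(D>0,(-b-np.sqrt(np.maximum(D,0)))/a,np.inf); z=o[2]+d[...,2]*ts
        t=np.where((z>zb)&(z<zt)&(ts<t),ts,t)
    H=r1-r0;Wd=c1-c0
    return t.reshape(H,S,Wd,S).mean((1,3))
def fit(c,sl,names,p0):
    dep=c["depth"][sl[0]:sl[1],sl[2]:sl[3]]; ok=dep>0
    # restrict to points near
    P=cloud(c)[sl[0]:sl[1],sl[2]:sl[3]]; ok&=(np.hypot(P[...,0]-p0[0],P[...,1]-p0[1])<.042)&(P[...,2]>.06)
    def cost(p):
        e=(render(c,sl,p,names)-dep)[ok]; e=e-0
        return np.minimum(abs(e),.02).mean()*1e3
    best=None;p=np.array(p0,float)
    for st in(.003,.0015,.0006):
        n=len(p); sim=np.vstack([p]+[p+st*np.eye(n)[i] for i in range(n)])
        s=minimize(cost,p,method="Nelder-Mead",options=dict(initial_simplex=sim,maxiter=500,xatol=5e-5,fatol=1e-4)); p=s.x
    return p,s.fun
if __name__=="__main__":
    tag=sys.argv[1]; names=sys.argv[2].split(",")
    for n,sl in(("top",(188,248,205,270)),("side",(270,350,240,320))):
        c=load(n+tag+".npz")
        p,f=fit(c,sl,names,[.5665,.1225]*len(names)); print(n,round(f,3),np.round(p.reshape(-1,2),4).tolist())
E
python3 stack.py 0 w50,w100,w200,w500
```

```text
top 2.106 [[0.5687, 0.1233], [0.5673, 0.1224], [0.5662, 0.1239], [0.5659, 0.123]]
side 1.774 [[0.5696, 0.1228], [0.5683, 0.1219], [0.5674, 0.1234], [0.5673, 0.1227]]
```

Run:
```python
from h import *
c=load("top0.npz");P=cloud(c).reshape(-1,3); 
for y0 in np.arange(-.5,.3,.05):
    m=(P[:,1]>=y0)&(P[:,1]<y0+.05)&(P[:,0]>.3)
    for lo in(.03,.08,.2): 
        q=P[m&(P[:,2]>lo)]; print(round(y0,2),lo,np.round(np.nanmin(q[:,0]),3) if len(q) else None,end=" | ")
    print()
```

```text
-0.5 0.03 0.474 | -0.5 0.08 0.672 | -0.5 0.2 0.672 | 
-0.45 0.03 0.672 | -0.45 0.08 0.672 | -0.45 0.2 0.673 | 
-0.4 0.03 0.673 | -0.4 0.08 0.673 | -0.4 0.2 0.673 | 
-0.35 0.03 0.671 | -0.35 0.08 0.671 | -0.35 0.2 0.672 | 
-0.3 0.03 0.338 | -0.3 0.08 0.338 | -0.3 0.2 0.338 | 
-0.25 0.03 0.3 | -0.25 0.08 0.3 | -0.25 0.2 0.3 | 
-0.2 0.03 0.3 | -0.2 0.08 0.3 | -0.2 0.2 0.3 | 
-0.15 0.03 0.3 | -0.15 0.08 0.3 | -0.15 0.2 0.3 | 
-0.1 0.03 0.617 | -0.1 0.08 0.689 | -0.1 0.2 0.689 | 
-0.05 0.03 0.519 | -0.05 0.08 0.688 | -0.05 0.2 0.688 | 
-0.0 0.03 0.487 | -0.0 0.08 0.688 | -0.0 0.2 0.688 | 
0.05 0.03 0.389 | 0.05 0.08 0.688 | 0.05 0.2 0.688 | 
0.1 0.03 0.394 | 0.1 0.08 0.542 | 0.1 0.2 0.689 | 
0.15 0.03 0.4 | 0.15 0.08 0.688 | 0.15 0.2 0.688 | 
0.2 0.03 0.405 | 0.2 0.08 0.688 | 0.2 0.2 0.688 | 
0.25 0.03 0.451 | 0.25 0.08 0.689 | 0.25 0.2 0.689 |
```

```bash
cat > need.py <<'E'
# need.py x y ztip : remaining shift in tool axes for fingertip centre
import sys,numpy as np
from rig import bot
s=bot.read_state(); R=np.array(s["tcp_rot"]); p=np.array(s["position"])+R[:,0]*.182
t=np.array([float(a) for a in sys.argv[1:4]])
print("t",round(s["time_s"],2),"tip",np.round(p,4),"need tool xyz",np.round(R.T@(t-p),4),"tilt",np.round(R[:2,0],4),"F",np.round(s["force"],2),"open",round(s["opening"]*87,2))
E
python3 -m crank '[{"offset":[0,0.036,-0.031],"spin":0},{"offset":[0,0.036,-0.031],"spin":0},{"offset":[0,0.036,-0.031],"spin":0},{"offset":[0,0.036,-0.031],"spin":0},{"offset":[0,0.036,-0.031],"spin":0},{"offset":[0,0.036,-0.031],"spin":0},{"offset":[0,0.036,-0.031],"spin":0},{"offset":[0,0.036,-0.031],"spin":0},{"offset":[0,0.036,-0.031],"spin":0},{"offset":[0,0.036,-0.031],"spin":0},{"offset":[0,0.036,-0.031],"spin":0},{"offset":[0,0.036,-0.031],"spin":0}]'; python3 need.py .5692 .1230 .22
```

```text
time_s: 2.3
position: [0.4987, -0.0486, 0.4051]
tcp_rot: [[0.001, 0.909, 0.416], [-0.0, 0.416, -0.909], [-1.0, 0.001, 0.001]]
force: [1.1, -0.9, 0.7]
opening: 0.993
t 2.3 tip [ 0.4988 -0.0486  0.2231] need tool xyz [ 0.0031  0.1354 -0.1268] tilt [ 0.0008 -0.0004] F [ 1.1  -0.87  0.74] open 86.42
```

```bash
python3 -m crank '[{"offset":[0,0.033,-0.031],"spin":0},{"offset":[0,0.033,-0.031],"spin":0},{"offset":[0,0.033,-0.031],"spin":0},{"offset":[0,0.02,-0.02],"spin":0},{"offset":[0,0.01,-0.01],"spin":0},{"offset":[0,0.003,-0.002],"spin":0},{"offset":[0,0,0],"spin":0},{"offset":[0,0,0],"spin":0}]'; python3 need.py .5692 .1230 .169
```

```text
time_s: 3.1
position: [0.5659, 0.1168, 0.4047]
tcp_rot: [[-0.001, 0.91, 0.414], [-0.001, 0.414, -0.91], [-1.0, -0.001, 0.0]]
force: [-0.3, 0.1, 0.5]
opening: 1.0
t 3.1 tip [0.5657 0.1167 0.2227] need tool xyz [ 0.0537  0.0058 -0.0043] tilt [-0.0008 -0.0006] F [-0.3   0.12  0.52] open 87.04
```

```bash
python3 -m crank '[{"offset":[0,0.006,-0.004],"spin":0},{"offset":[0.02,0,0],"spin":0},{"offset":[0.02,0,0],"spin":0},{"offset":[0.01,0,0],"spin":0},{"offset":[0.004,0,0],"spin":0},{"offset":[0,0,0],"spin":0},{"offset":[0,0,0],"spin":0}]'
cat > snap.py <<'E'
import sys,cv2,numpy as np
from rig import bot
# snap.py tag [n:r0:r1:c0:c1:scale ...]
for a in sys.argv[2:]:
    n,r0,r1,c0,c1,s=a.split(":"); c=bot.capture(n)
    np.savez(n+sys.argv[1]+".npz",**{k:c[k] for k in("pixels","depth","K","world_to_cam")})
    cv2.imwrite(f"pics/{n}{sys.argv[1]}.png",cv2.resize(c["pixels"][int(r0):int(r1),int(c0):int(c1)],None,fx=float(s),fy=float(s),interpolation=cv2.INTER_CUBIC))
E
python3 snap.py 1 top:150:300:150:320:4 side:220:380:200:350:4; python3 need.py .5692 .1230 .169
```

```text
time_s: 3.8
position: [0.5704, 0.1241, 0.3515]
tcp_rot: [[0.002, 0.91, 0.415], [0.0, 0.415, -0.91], [-1.0, 0.001, 0.001]]
force: [1.0, -0.4, -0.1]
opening: 0.999
t 3.9 tip [0.5707 0.1242 0.1697] need tool xyz [ 0.0007 -0.0018  0.0005] tilt [0.0019 0.0001] F [ 0.72 -0.32 -1.  ] open 87.08
```

View pics/side1.png

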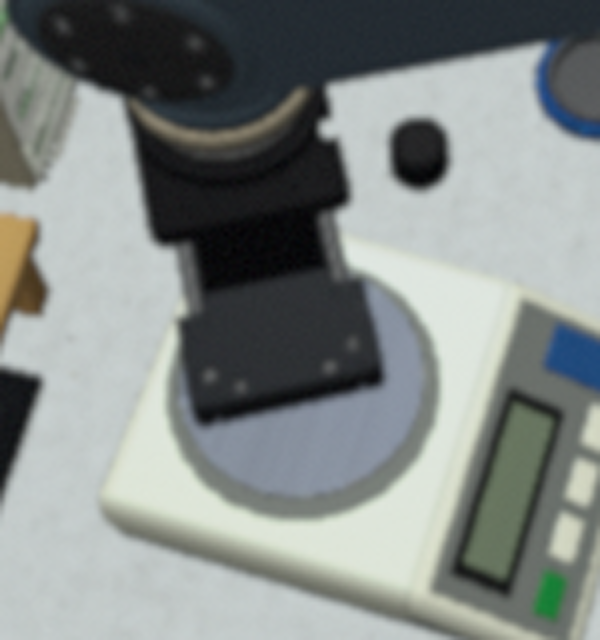

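View pics/top1.png

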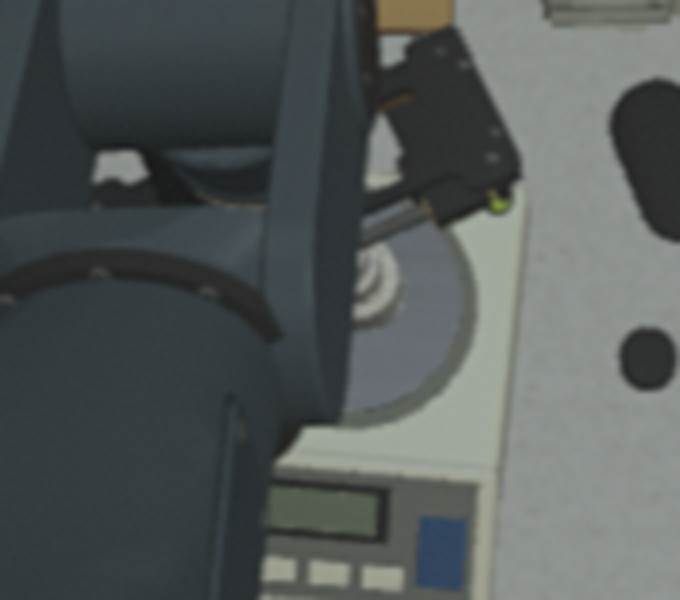

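The side view shows the gripper body over the pan, with its 190 mm length along the jaw axis, at crop (280,340). The top view shows the stack between the fingers at crop (370,280), undisturbed. I'll check the reading noise next.

```bash
for i in 1 2 3; do python3 -m crank '[{"offset":[0,0,0],"spin":0}]' >/dev/null; python3 need.py .5692 .1230 .169; done
```

```text
t 4.0 tip [0.5704 0.1243 0.1695] need tool xyz [ 0.0005 -0.0017  0.0007] tilt [0.0015 0.0001] F [-0.3  -0.17 -0.57] open 86.55
t 4.1 tip [0.5702 0.1243 0.1692] need tool xyz [ 0.0002 -0.0015  0.0008] tilt [0.001 0.   ] F [ 0.04  0.25 -0.19] open 86.82
t 4.2 tip [0.5701 0.1243 0.169 ] need tool xyz [ 0.     -0.0013  0.0008] tilt [ 0.0005 -0.    ] F [ 0.07 -0.29  0.58] open 86.86
```

```bash
python3 -m crank '[{"offset":[0,-0.001,0.0008],"spin":0},{"offset":[0,0,0],"spin":0},{"offset":[0,0,0],"spin":0},{"offset":[0,0,0],"spin":0},{"offset":[0,0,0],"spin":0},{"offset":[0,0,0],"spin":0},{"offset":[0,0,0],"spin":0}]' 0.026;python3 need.py .5692 .1230 .169; python3 -m crank '[{"offset":[0,0,0],"spin":0},{"offset":[0,0,0],"spin":0},{"offset":[0,0,0],"spin":0},{"offset":[0,0,0],"spin":0},{"offset":[0,0,0],"spin":0},{"offset":[0,0,0],"spin":0}]' 0; python3 need.py .5692 .1230 .169
```

```text
time_s: 4.9
position: [0.5694, 0.1231, 0.3507]
tcp_rot: [[-0.0, 0.909, 0.416], [-0.0, 0.416, -0.909], [-1.0, -0.0, -0.0]]
force: [-0.0, -0.6, -0.6]
opening: 0.447
t 4.9 tip [0.5694 0.1231 0.1687] need tool xyz [-0.0003 -0.0002  0.    ] tilt [-0.0001 -0.    ] F [-0.01 -0.61 -0.56] open 38.89
time_s: 5.5
position: [0.5694, 0.1231, 0.3508]
tcp_rot: [[-0.0, 0.909, 0.416], [0.0, 0.416, -0.909], [-1.0, -0.0, -0.0]]
force: [-0.1, 0.1, -0.3]
opening: 0.213
t 5.5 tip [0.5694 0.1231 0.1688] need tool xyz [-0.0002 -0.0002  0.    ] tilt [-0.  0.] F [-0.14  0.07 -0.28] open 18.52
```

```bash
python3 -m crank '[{"offset":[0,0,0],"spin":0},{"offset":[-0.004,0,0],"spin":0},{"offset":[-0.01,0,0],"spin":0},{"offset":[-0.015,0,0],"spin":0},{"offset":[-0.004,0,0],"spin":0},{"offset":[0,0,0],"spin":0}]'; python3 need.py .4223 -.2455 .17
```

```text
time_s: 6.1
position: [0.5697, 0.1231, 0.385]
tcp_rot: [[0.003, 0.909, 0.416], [0.0, 0.416, -0.909], [-1.0, 0.002, 0.001]]
force: [-0.5, -0.5, -0.2]
opening: 0.212
t 6.1 tip [0.5702 0.1232 0.203 ] need tool xyz [ 0.0326 -0.2878  0.2738] tilt [0.0027 0.0001] F [-0.51 -0.45 -0.19] open 18.47
```

```bash
python3 -m crank '[{"offset":[0,-0.010,0.010],"spin":0},{"offset":[0,-0.025,0.024],"spin":0},{"offset":[0,-0.031,0.030],"spin":0},{"offset":[0,-0.031,0.030],"spin":0},{"offset":[0,-0.031,0.030],"spin":0},{"offset":[0,-0.031,0.030],"spin":0},{"offset":[0,-0.031,0.030],"spin":0},{"offset":[0,-0.031,0.030],"spin":0},{"offset":[0,-0.031,0.029],"spin":0},{"offset":[0,-0.024,0.021],"spin":0},{"offset":[0,-0.010,0.009],"spin":0},{"offset":[0,-0.002,0.002],"spin":0}]'; python3 -m crank '[{"offset":[0,0,0],"spin":0},{"offset":[0,0,0],"spin":0},{"offset":[0,0,0],"spin":0}]'; python3 need.py .4223 -.2455 .017; python3 snap.py 2 top:150:310:180:460:2.8 side:120:360:220:420:2.5
```

```text
time_s: 7.3
position: [0.4207, -0.2481, 0.3833]
tcp_rot: [[-0.001, 0.911, 0.413], [0.001, 0.413, -0.911], [-1.0, -0.0, -0.001]]
force: [0.4, 1.5, -0.5]
opening: 0.212
time_s: 7.6
position: [0.4222, -0.2455, 0.3837]
tcp_rot: [[-0.0, 0.909, 0.418], [0.001, 0.418, -0.909], [-1.0, 0.0, -0.001]]
force: [0.6, -0.5, -0.5]
opening: 0.216
t 7.6 tip [ 0.4221 -0.2454  0.2017] need tool xyz [1.847e-01 1.000e-04 3.000e-04] tilt [-0.0002  0.0006] F [ 0.55 -0.55 -0.54] open 18.76
```

View pics/side2.png

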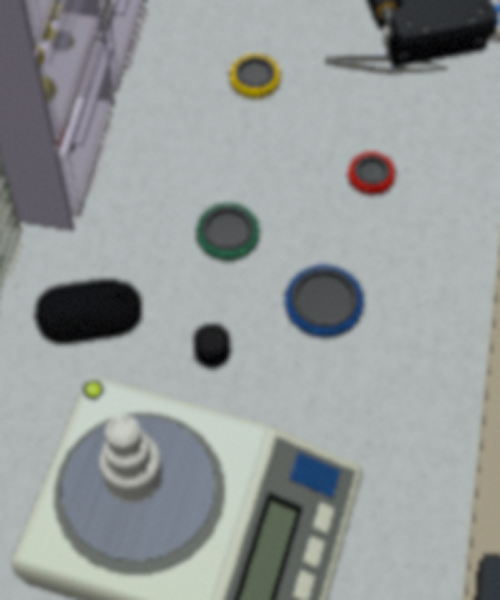

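View pics/top2.png

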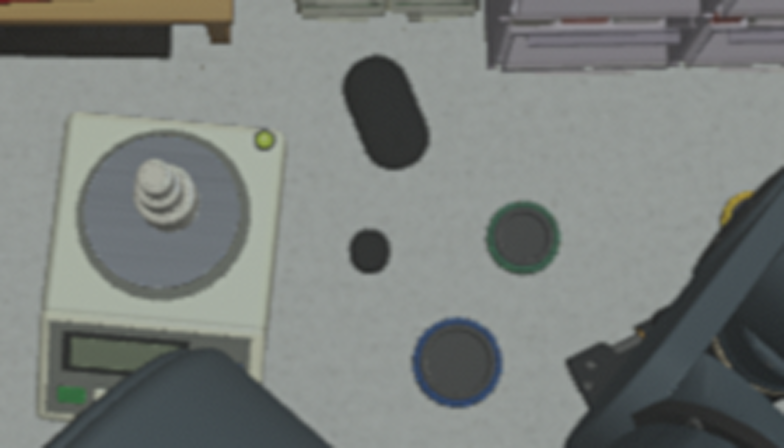

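The top view shows w100, w200 and w500 still stacked at crop (160,195). w50 is hidden under the arm, so I'll look at the gripper in the full side picture.

```bash
python3 - <<'E'
from h import *
c=load("side2.npz"); a=c["pixels"][60:200,330:500]; cv2.imwrite("pics/side2b.png",cv2.resize(a,None,fx=4,fy=4,interpolation=cv2.INTER_CUBIC)); print(proj(c,[[.4223,-.2455,.21],[.4223,-.2455,.19]]))
E
python3 stack.py 2 w100,w200,w500
```

```text
[[377.67865411 131.17854064]
 [376.63183512 137.71685108]]
top 2.251 [[0.5674, 0.1225], [0.5661, 0.1239], [0.5658, 0.1232]]
side 1.812 [[0.5684, 0.1219], [0.5674, 0.1235], [0.5673, 0.1228]]
```

View pics/side2b.png

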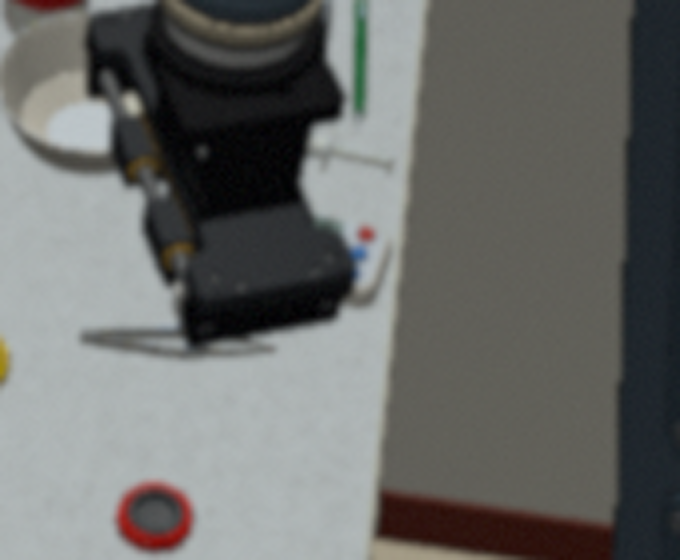

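```bash
python3 -m crank '[{"offset":[0.02,0,0],"spin":0},{"offset":[0.035,0,0],"spin":0},{"offset":[0.035,0,0],"spin":0},{"offset":[0.035,0,0],"spin":0},{"offset":[0.03,0,0],"spin":0},{"offset":[0.014,0,0],"spin":0},{"offset":[0.006,0,0],"spin":0},{"offset":[0,0,0],"spin":0},{"offset":[0,0,0],"spin":0},{"offset":[0,0,0],"spin":0}]'; python3 need.py .4223 -.2455 .017
```

```text
time_s: 8.7
position: [0.4222, -0.2469, 0.2098]
tcp_rot: [[0.002, 0.909, 0.416], [-0.002, 0.416, -0.909], [-1.0, 0.001, 0.002]]
force: [-0.0, -0.2, -0.2]
opening: 0.217
t 8.7 tip [ 0.4225 -0.2472  0.0278] need tool xyz [ 0.0108  0.0005 -0.0017] tilt [ 0.0017 -0.0016] F [-0.05 -0.19 -0.18] open 18.86
```

```bash
python3 -m crank '[{"offset":[0,0,-0.001],"spin":0},{"offset":[0,0,0],"spin":0},{"offset":[0,0,0],"spin":0},{"offset":[0,0,0],"spin":0}]' >/dev/null; python3 need.py .4223 -.2455 .017; python3 snap.py 3 top:220:340:330:480:5 side:120:260:280:450:4
```

```text
t 9.1 tip [ 0.4215 -0.2459  0.027 ] need tool xyz [ 0.01    0.0009 -0.    ] tilt [ 0.0003 -0.0003] F [ 0.78 -0.42  0.21] open 18.81
```

View pics/side3.png

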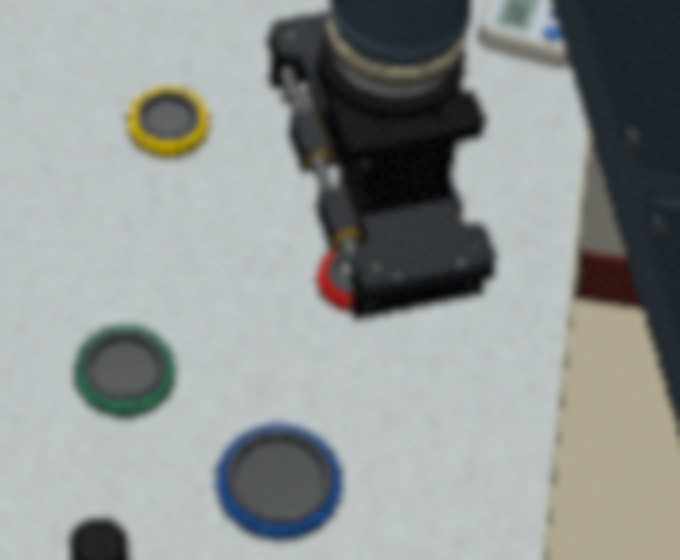

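View pics/top3.png

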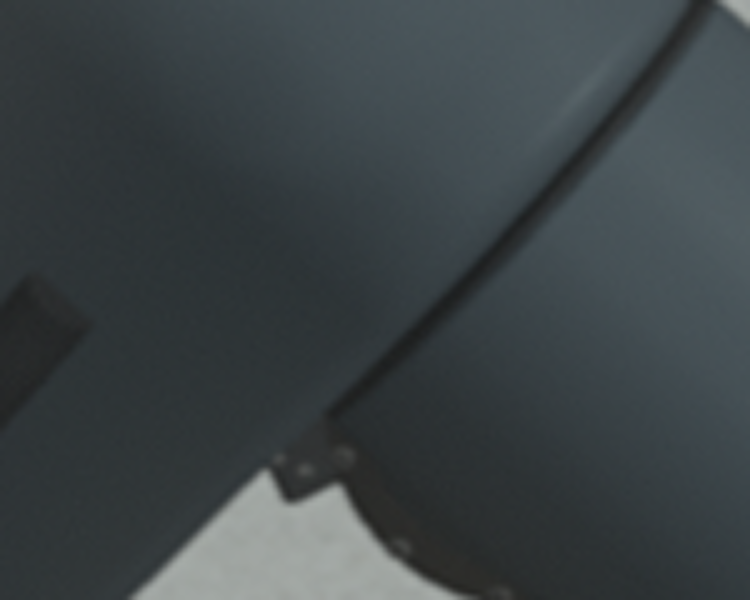

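The side view shows the gripper over the red case, with the red shell peeking out at crop (335,280). Now I'll lower the weight gently.

```bash
python3 -m crank '[{"offset":[0.002,0.0009,0],"spin":0},{"offset":[0.002,0,0],"spin":0},{"offset":[0.002,0,0],"spin":0},{"offset":[0,0,0],"spin":0},{"offset":[0,0,0],"spin":0}]' ; python3 need.py .4223 -.2455 .017;python3 -m crank '[{"offset":[0.001,0,0],"spin":0},{"offset":[0.001,0,0],"spin":0},{"offset":[0.001,0,0],"spin":0},{"offset":[0.0005,0,0],"spin":0},{"offset":[0,0,0],"spin":0},{"offset":[0,0,0],"spin":0}]' ; python3 need.py .4223 -.2455 .017
```

```text
time_s: 9.7
position: [0.4222, -0.2454, 0.2026]
tcp_rot: [[-0.0, 0.909, 0.416], [0.0, 0.416, -0.909], [-1.0, -0.0, -0.0]]
force: [-0.5, -0.1, -0.6]
opening: 0.216
t 9.7 tip [ 0.4221 -0.2454  0.0206] need tool xyz [0.0036 0.0001 0.0002] tilt [-0.0003  0.0003] F [-0.51 -0.14 -0.56] open 18.81
time_s: 10.3
position: [0.4222, -0.2454, 0.1992]
tcp_rot: [[-0.0, 0.909, 0.416], [0.0, 0.416, -0.909], [-1.0, -0.0, -0.0]]
force: [0.3, -0.2, -0.7]
opening: 0.217
t 10.3 tip [ 0.4222 -0.2454  0.0172] need tool xyz [0.0002 0.0001 0.0001] tilt [-0.  0.] F [ 0.33 -0.21 -0.69] open 18.88
```

```bash
python3 -m crank '[{"offset":[0.0005,0,0],"spin":0},{"offset":[0.0004,0,0],"spin":0},{"offset":[0,0,0],"spin":0},{"offset":[0,0,0],"spin":0}]' ; python3 -m crank '[{"offset":[0,0,0],"spin":0},{"offset":[0,0,0],"spin":0},{"offset":[0,0,0],"spin":0},{"offset":[0,0,0],"spin":0}]' 0.05; python3 need.py .4223 -.2455 .017;  python3 -m crank '[{"offset":[-0.01,0,0],"spin":0},{"offset":[-0.025,0,0],"spin":0},{"offset":[-0.04,0,0],"spin":0},{"offset":[-0.04,0,0],"spin":0},{"offset":[-0.04,0,0],"spin":0},{"offset":[-0.02,0,0],"spin":0},{"offset":[0,0,0],"spin":0}]' ; python3 need.py .5678 .1222 .2; python3 snap.py 4 top:220:340:330:480:5 side:120:260:280:450:4
```

```text
time_s: 10.7
position: [0.4222, -0.2454, 0.1987]
tcp_rot: [[0.0, 0.909, 0.416], [-0.0, 0.416, -0.909], [-1.0, 0.0, 0.0]]
force: [0.0, 1.2, 4.5]
opening: 0.213
time_s: 11.1
position: [0.4222, -0.2455, 0.1981]
tcp_rot: [[-0.0, 0.909, 0.416], [0.0, 0.416, -0.909], [-1.0, -0.0, -0.0]]
force: [0.4, 0.2, 0.8]
opening: 0.493
t 11.1 tip [ 0.4222 -0.2454  0.0161] need tool xyz [-0.0009  0.0001  0.0001] tilt [-0.0002  0.0002] F [0.4  0.23 0.78] open 42.85
time_s: 11.8
position: [0.4227, -0.2458, 0.3771]
tcp_rot: [[0.006, 0.909, 0.416], [-0.006, 0.416, -0.909], [-1.0, 0.003, 0.008]]
force: [0.0, -0.1, -0.9]
opening: 0.576
t 11.8 tip [ 0.4239 -0.2468  0.1951] need tool xyz [-0.0061  0.2844 -0.2757] tilt [ 0.0061 -0.0057] F [ 0.04 -0.08 -0.91] open 50.15
```

View pics/side4.png

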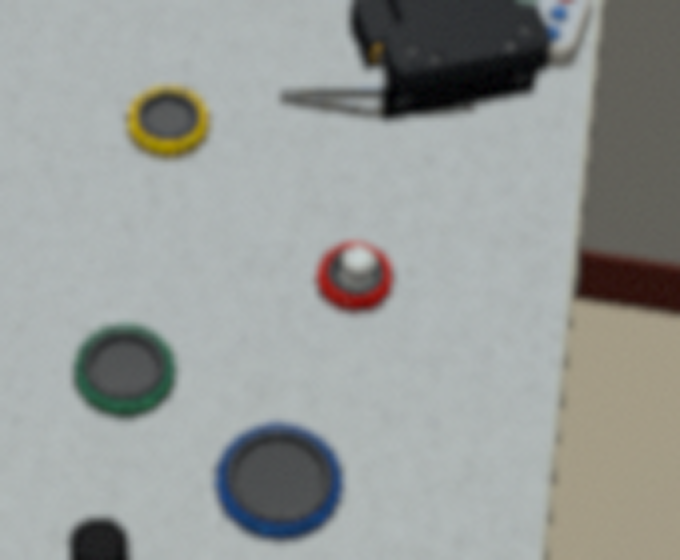

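The side view shows w50 upright in the red case at crop (356,265). I'll check its height and centring by depth.

```bash
cat > chk.py <<'E'
# chk.py npz cx cy ztop : top-face points near case
from h import *
import sys
c=load(sys.argv[1]); x,y,zt=map(float,sys.argv[2:5]); P=cloud(c).reshape(-1,3)
m=(np.hypot(P[:,0]-x,P[:,1]-y)<.035)&(abs(P[:,2]-zt)<.0035); q=P[m]
if len(q): print(sys.argv[1],len(q),"top mean",np.round(q.mean(0),4),"mid",np.round((q.min(0)+q.max(0))/2,4),"zmed",round(np.median(q[:,2]),4), "slope",np.round(np.linalg.lstsq(np.c_[q[:,:2]-q[:,:2].mean(0),np.ones(len(q))],q[:,2],rcond=None)[0][:2],3))
E
python3 chk.py side4.npz .423 -.2455 .028
```

```text
side4.npz 41 top mean [ 0.4224 -0.2446  0.0275] mid [ 0.4222 -0.2444  0.0279] zmed 0.0275 slope [0.017 0.06 ]
```

```bash
python3 -m crank '[{"offset":[-0.004,0.010,-0.010],"spin":0},{"offset":[0,0.025,-0.024],"spin":0},{"offset":[0,0.031,-0.030],"spin":0},{"offset":[0,0.031,-0.030],"spin":0},{"offset":[0,0.031,-0.030],"spin":0},{"offset":[0,0.031,-0.030],"spin":0},{"offset":[0,0.031,-0.030],"spin":0},{"offset":[0,0.031,-0.030],"spin":0},{"offset":[0,0.030,-0.029],"spin":0},{"offset":[0,0.022,-0.022],"spin":0},{"offset":[0,0.009,-0.009],"spin":0},{"offset":[0,0.002,-0.002],"spin":0}]'; python3 -m crank '[{"offset":[0,0,0],"spin":0},{"offset":[0,0,0],"spin":0},{"offset":[0,0,0],"spin":0},{"offset":[0,0,0],"spin":0}]' 0.06; python3 need.py .5679 .1222 .145
```

```text
time_s: 13.1
position: [0.5654, 0.1255, 0.3759]
tcp_rot: [[-0.003, 0.908, 0.418], [-0.0, 0.418, -0.908], [-1.0, -0.003, -0.001]]
force: [0.4, 0.1, 0.7]
opening: 0.57
time_s: 13.5
position: [0.5656, 0.1225, 0.3775]
tcp_rot: [[-0.0, 0.91, 0.414], [-0.0, 0.414, -0.91], [-1.0, -0.0, 0.0]]
force: [-0.2, -0.1, -0.0]
opening: 0.682
t 13.5 tip [0.5656 0.1225 0.1955] need tool xyz [0.0505 0.002  0.0012] tilt [-0.0002 -0.0002] F [-0.25 -0.05 -0.01] open 59.35
```

```bash
python3 -m crank '[{"offset":[0.01,0.002,0.001],"spin":0},{"offset":[0.02,0,0],"spin":0},{"offset":[0.013,0,0],"spin":0},{"offset":[0.007,0,0],"spin":0},{"offset":[0,0,0],"spin":0},{"offset":[0,0,0],"spin":0},{"offset":[0,0,0],"spin":0},{"offset":[0,0,0],"spin":0}]' >/dev/null; python3 need.py .5679 .1222 .145; python3 -m crank '[{"offset":[0,0,0],"spin":0},{"offset":[0,0,0],"spin":0},{"offset":[0,0,0],"spin":0}]' >/dev/null; python3 need.py .5679 .1222 .145
```

```text
t 14.3 tip [0.5685 0.1236 0.146 ] need tool xyz [ 0.001  -0.0011  0.0011] tilt [0.0015 0.0001] F [-1.19 -1.27  0.22] open 59.81
t 14.6 tip [0.568  0.1236 0.1455] need tool xyz [ 0.0005 -0.0007  0.0012] tilt [0.0003 0.    ] F [0.7  0.79 0.89] open 60.01
```

```bash
python3 -m crank '[{"offset":[0.0004,-0.0007,0.0012],"spin":0},{"offset":[0,0,0],"spin":0},{"offset":[0,0,0],"spin":0}]' 0.045 >/dev/null; python3 need.py .5679 .1222 .145; python3 -m crank '[{"offset":[0,0,0],"spin":0},{"offset":[0,0,0],"spin":0},{"offset":[0,0,0],"spin":0},{"offset":[0,0,0],"spin":0},{"offset":[0,0,0],"spin":0},{"offset":[0,0,0],"spin":0},{"offset":[0,0,0],"spin":0}]' 0 >/dev/null; python3 need.py .5679 .1222 .145; python3 -m crank '[{"offset":[0,0,0],"spin":0},{"offset":[-0.004,0,0],"spin":0},{"offset":[-0.01,0,0],"spin":0},{"offset":[-0.02,0,0],"spin":0},{"offset":[-0.01,0,0],"spin":0},{"offset":[0,0,0],"spin":0},{"offset":[0,0,0],"spin":0}]' >/dev/null;  python3 need.py .5550 -.3426 .17
```

```text
t 14.9 tip [0.5678 0.1221 0.1449] need tool xyz [-0.0001  0.0001 -0.    ] tilt [-0.0002  0.    ] F [0.09 0.24 0.54] open 47.35
t 15.6 tip [0.5678 0.1222 0.1449] need tool xyz [-0.0001  0.0001  0.0001] tilt [-0.0001  0.0001] F [ 1.   -0.13 -0.78] open 24.77
t 16.3 tip [0.5677 0.1222 0.1892] need tool xyz [ 0.0192 -0.2048  0.4174] tilt [ 0.0004 -0.    ] F [-0.86  0.23 -1.31] open 24.44
```

```bash
python3 -m crank '[{"offset":[0,-0.005,0.010],"spin":0},{"offset":[0,-0.013,0.027],"spin":0},{"offset":[0,-0.019,0.038],"spin":0},{"offset":[0,-0.019,0.038],"spin":0},{"offset":[0,-0.019,0.038],"spin":0},{"offset":[0,-0.019,0.038],"spin":0},{"offset":[0,-0.019,0.038],"spin":0},{"offset":[0,-0.019,0.038],"spin":0},{"offset":[0,-0.019,0.038],"spin":0},{"offset":[0,-0.018,0.038],"spin":0},{"offset":[0,-0.018,0.038],"spin":0},{"offset":[0,-0.012,0.026],"spin":0}]'; python3 -m crank '[{"offset":[0,-0.006,0.011],"spin":0},{"offset":[0,0,0],"spin":0},{"offset":[0,0,0],"spin":0},{"offset":[0,0,0],"spin":0},{"offset":[0,0,0],"spin":0}]' ; python3 need.py .5550 -.3426 .017
```

```text
time_s: 17.5
position: [0.5541, -0.3326, 0.3698]
tcp_rot: [[-0.001, 0.91, 0.414], [-0.0, 0.414, -0.91], [-1.0, -0.001, -0.0]]
force: [0.9, 0.0, -0.3]
opening: 0.288
time_s: 18.0
position: [0.5546, -0.3397, 0.371]
tcp_rot: [[-0.0, 0.909, 0.418], [0.001, 0.418, -0.909], [-1.0, -0.0, -0.001]]
force: [0.3, -0.4, 0.0]
opening: 0.285
t 18.0 tip [ 0.5545 -0.3395  0.189 ] need tool xyz [ 0.172  -0.0008  0.0031] tilt [-0.0004  0.0007] F [ 0.27 -0.39  0.04] open 24.81
```

Before lowering, I'll re-check the yellow case position with the side camera, then descend.

```bash
python3 -m crank '[{"offset":[0.02,-0.0008,0.003],"spin":0},{"offset":[0.035,0,0],"spin":0},{"offset":[0.035,0,0],"spin":0},{"offset":[0.035,0,0],"spin":0},{"offset":[0.022,0,0],"spin":0},{"offset":[0.01,0,0],"spin":0},{"offset":[0.004,0,0],"spin":0},{"offset":[0,0,0],"spin":0},{"offset":[0,0,0],"spin":0},{"offset":[0,0,0],"spin":0},{"offset":[0,0,0],"spin":0},{"offset":[0,0,0],"spin":0}]' >/dev/null; python3 need.py .5550 -.3426 .017;  python3 snap.py 5 side:90:250:240:420:4
```

```text
t 19.2 tip [ 0.5552 -0.3447  0.0287] need tool xyz [ 0.0117  0.0007 -0.002 ] tilt [ 0.0009 -0.0008] F [ 0.78 -0.8  -1.14] open 24.76
```

View pics/side5.png

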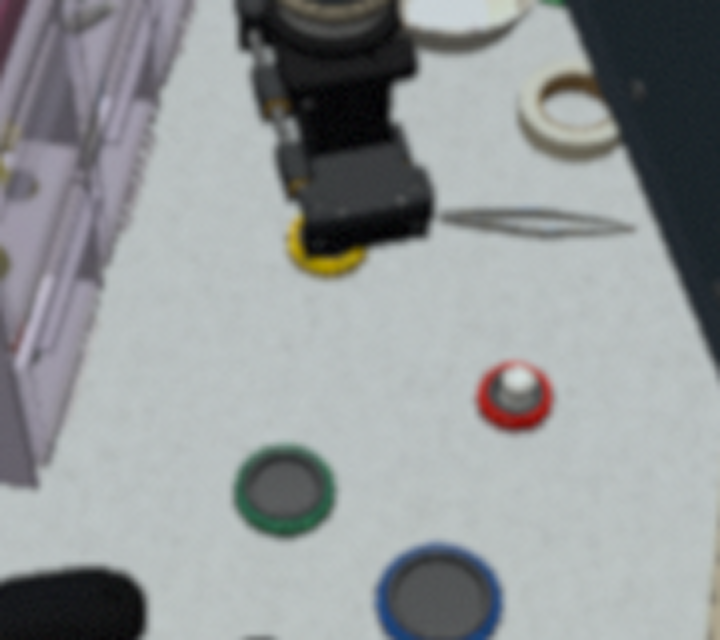

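The gripper stands over the yellow case at crop (330,240), clear of the forceps at (540,222). w50 is still in the red case.

```bash
python3 -m crank '[{"offset":[0.001,0.0005,-0.0016],"spin":0},{"offset":[0,0,0],"spin":0},{"offset":[0,0,0],"spin":0},{"offset":[0,0,0],"spin":0}]' >/dev/null; python3 need.py .5550 -.3426 .017
```

```text
t 19.65 tip [ 0.5547 -0.3428  0.0269] need tool xyz [ 0.0099  0.0004 -0.    ] tilt [-0.  0.] F [-0.81 -0.26 -1.66] open 25.16
```

```bash
python3 -m crank '[{"offset":[0.002,0.0003,0],"spin":0},{"offset":[0.002,0,0],"spin":0},{"offset":[0.0015,0,0],"spin":0},{"offset":[0,0,0],"spin":0},{"offset":[0,0,0],"spin":0}]' >/dev/null; python3 need.py .5550 -.3426 .017;python3 -m crank '[{"offset":[0.001,0,0],"spin":0},{"offset":[0.001,0,0],"spin":0},{"offset":[0.001,0,0],"spin":0},{"offset":[0.0005,0,0],"spin":0},{"offset":[0,0,0],"spin":0},{"offset":[0,0,0],"spin":0}]' >/dev/null; python3 need.py .5550 -.3426 .017
```

```text
t 20.15 tip [ 0.5549 -0.3426  0.0213] need tool xyz [0.0043 0.0001 0.    ] tilt [-0.0002  0.0002] F [-0.15  0.9  -0.85] open 24.73
t 20.75 tip [ 0.555  -0.3427  0.0179] need tool xyz [ 0.0009  0.0001 -0.    ] tilt [-0. -0.] F [ 0.39 -0.18 -1.12] open 24.44
```

```bash
python3 -m crank '[{"offset":[0.0005,0,0],"spin":0},{"offset":[0.0005,0,0],"spin":0},{"offset":[0.0004,0,0],"spin":0},{"offset":[0,0,0],"spin":0},{"offset":[0,0,0],"spin":0}]' >/dev/null; python3 need.py .5550 -.3426 .017; python3 -m crank '[{"offset":[0,0,0],"spin":0},{"offset":[0,0,0],"spin":0},{"offset":[0,0,0],"spin":0},{"offset":[0,0,0],"spin":0},{"offset":[0,0,0],"spin":0}]' 0.06; python3 need.py .5550 -.3426 .017
```

```text
t 21.25 tip [ 0.555  -0.3427  0.017 ] need tool xyz [-0.      0.     -0.0001] tilt [ 0.0001 -0.0001] F [-1.57  1.09  3.6 ] open 25.08
time_s: 21.75
position: [0.5549, -0.3427, 0.1984]
tcp_rot: [[-0.0, 0.909, 0.416], [0.0, 0.416, -0.909], [-1.0, -0.0, -0.0]]
force: [0.3, -0.1, 0.4]
opening: 0.643
t 21.75 tip [ 0.5549 -0.3427  0.0164] need tool xyz [-0.0006  0.0001 -0.    ] tilt [-0.0001  0.0001] F [ 0.3  -0.1   0.41] open 55.93
```

```bash
python3 -m crank '[{"offset":[-0.01,0,0],"spin":0},{"offset":[-0.025,0,0],"spin":0},{"offset":[-0.04,0,0],"spin":0},{"offset":[-0.04,0,0],"spin":0},{"offset":[-0.03,0,0],"spin":0},{"offset":[-0.01,0,0],"spin":0},{"offset":[0,0,0],"spin":0},{"offset":[0,0,0],"spin":0}]' 0.07 >/dev/null; python3 need.py .5667 .1237 .165; python3 snap.py 6 side:90:250:240:420:4; python3 chk.py side6.npz .5557 -.3426 .032
```

```text
t 22.55 tip [ 0.5541 -0.3419  0.1703] need tool xyz [ 0.006   0.2051 -0.4182] tilt [-0.0019  0.0017] F [-0.14  0.59 -0.47] open 70.07
side6.npz 65 top mean [ 0.5549 -0.3405  0.0315] mid [ 0.5552 -0.3417  0.0318] zmed 0.0315 slope [ 0.046 -0.04 ]
```

View pics/side6.png

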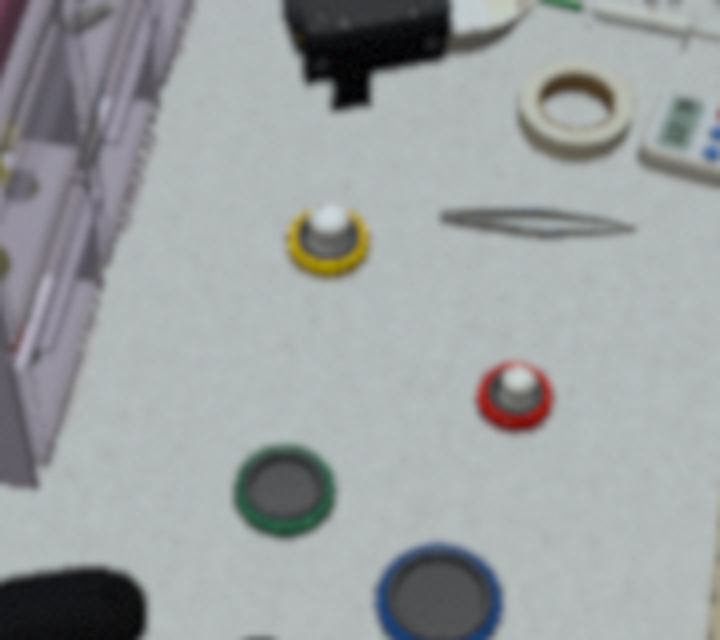

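w100 stands in the yellow case at crop (330,230), with its top at 31.5 mm, so it is seated. On to w200. I'll check the stack from the side again, then move.

```bash
python3 - <<'E'
from stack import *
c=load("side6.npz"); p,f=fit(c,(270,350,240,320),["w200","w500"],[.567,.123]*2); print(f,np.round(p,4))
E
python3 -m crank '[{"offset":[0,0.005,-0.010],"spin":0},{"offset":[0,0.013,-0.027],"spin":0},{"offset":[0,0.019,-0.038],"spin":0},{"offset":[0,0.019,-0.038],"spin":0},{"offset":[0,0.019,-0.038],"spin":0},{"offset":[0,0.019,-0.038],"spin":0},{"offset":[0,0.019,-0.038],"spin":0},{"offset":[0,0.019,-0.038],"spin":0},{"offset":[0,0.019,-0.038],"spin":0},{"offset":[0,0.018,-0.038],"spin":0},{"offset":[0,0.018,-0.038],"spin":0},{"offset":[0,0.012,-0.026],"spin":0}]' >/dev/null; python3 -m crank '[{"offset":[0,0.006,-0.011],"spin":0},{"offset":[0,0,0],"spin":0},{"offset":[0,0,0],"spin":0},{"offset":[0,0,0],"spin":0},{"offset":[0,0,0],"spin":0}]' >/dev/null; python3 need.py .5667 .1237 .117
```

```text
1.7251819965771809 [0.5674 0.1235 0.5673 0.1227]
t 24.3 tip [0.5686 0.1194 0.1715] need tool xyz [ 0.0545  0.0001 -0.0047] tilt [-0.0002 -0.0002] F [ 0.57 -0.35  0.06] open 69.92
```

```bash
python3 -m crank '[{"offset":[0,0,-0.0045],"spin":0},{"offset":[0.02,0,0],"spin":0},{"offset":[0.02,0,0],"spin":0},{"offset":[0.01,0,0],"spin":0},{"offset":[0.0045,0,0],"spin":0},{"offset":[0,0,0],"spin":0},{"offset":[0,0,0],"spin":0},{"offset":[0,0,0],"spin":0},{"offset":[0,0,0],"spin":0},{"offset":[0,0,0],"spin":0},{"offset":[0,0,0],"spin":0},{"offset":[0,0,0],"spin":0}]' >/dev/null; python3 need.py .5667 .1237 .117
```

```text
t 25.5 tip [0.5666 0.125  0.1172] need tool xyz [ 0.0002 -0.0005  0.0012] tilt [ 0.0003 -0.    ] F [ 0.44 -0.21 -0.38] open 69.92
```

```bash
python3 -m crank '[{"offset":[0.0002,-0.0005,0.0012],"spin":0},{"offset":[0,0,0],"spin":0},{"offset":[0,0,0],"spin":0}]' 0.055 >/dev/null; python3 need.py .5667 .1237 .117; python3 -m crank '[{"offset":[0,0,0],"spin":0},{"offset":[0,0,0],"spin":0},{"offset":[0,0,0],"spin":0},{"offset":[0,0,0],"spin":0},{"offset":[0,0,0],"spin":0},{"offset":[0,0,0],"spin":0},{"offset":[0,0,0],"spin":0}]' 0 >/dev/null; python3 need.py .5667 .1237 .117; python3 -m crank '[{"offset":[0,0,0],"spin":0},{"offset":[-0.004,0,0],"spin":0},{"offset":[-0.01,0,0],"spin":0},{"offset":[-0.02,0,0],"spin":0},{"offset":[-0.015,0,0],"spin":0},{"offset":[0,0,0],"spin":0},{"offset":[0,0,0],"spin":0}]' >/dev/null;  python3 need.py .5458 -.1543 .167
```

```text
t 25.8 tip [0.5666 0.1236 0.1168] need tool xyz [-0.0002  0.0002 -0.    ] tilt [-0.0002  0.    ] F [-0.97  0.92  0.09] open 57.35
t 26.5 tip [0.5666 0.1237 0.1169] need tool xyz [-0.0001  0.0001  0.0001] tilt [0.     0.0001] F [-0.64 -0.17  0.41] open 33.0
t 27.2 tip [0.5666 0.1237 0.1662] need tool xyz [-0.0008 -0.1345  0.2441] tilt [ 0.0007 -0.    ] F [-0.76  0.11 -1.7 ] open 33.17
```

```bash
python3 -m crank '[{"offset":[0,-0.005,0.010],"spin":0},{"offset":[0,-0.013,0.024],"spin":0},{"offset":[0,-0.019,0.034],"spin":0},{"offset":[0,-0.019,0.034],"spin":0},{"offset":[0,-0.019,0.034],"spin":0},{"offset":[0,-0.019,0.034],"spin":0},{"offset":[0,-0.019,0.034],"spin":0},{"offset":[0,-0.014,0.026],"spin":0},{"offset":[0,-0.007,0.014],"spin":0},{"offset":[0,0,0],"spin":0},{"offset":[0,0,0],"spin":0},{"offset":[0,0,0],"spin":0}]' >/dev/null; python3 need.py .5458 -.1543 .017; python3 -m crank '[{"offset":[0.02,0,0],"spin":0},{"offset":[0.035,0,0],"spin":0},{"offset":[0.035,0,0],"spin":0},{"offset":[0.025,0,0],"spin":0},{"offset":[0.016,0,0],"spin":0},{"offset":[0.006,0,0],"spin":0},{"offset":[0,0,0],"spin":0},{"offset":[0,0,0],"spin":0},{"offset":[0,0,0],"spin":0},{"offset":[0,0,0],"spin":0},{"offset":[0,0,0],"spin":0}]' >/dev/null; python3 need.py .5458 -.1543 .017;  python3 snap.py 7 side:140:300:240:420:4
```

```text
t 28.4 tip [ 0.5458 -0.1522  0.1655] need tool xyz [ 0.1485 -0.0007  0.0022] tilt [-0.0012  0.0012] F [-0.18 -0.2  -2.  ] open 32.87
t 29.5 tip [ 0.5466 -0.1542  0.0296] need tool xyz [ 0.0126 -0.0008 -0.0002] tilt [ 0.0013 -0.0006] F [-0.09  0.4  -1.3 ] open 33.2
```

View pics/side7.png

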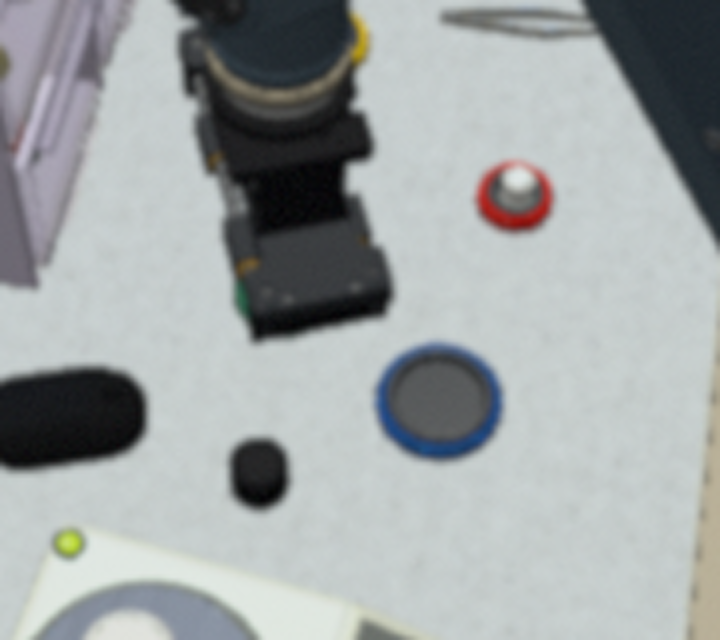

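The gripper is over the green case, with the green edge visible at crop (243,298). Fine correction and lowering come next.

```bash
python3 -m crank '[{"offset":[0.002,-0.0004,0],"spin":0},{"offset":[0,0,0],"spin":0},{"offset":[0,0,0],"spin":0},{"offset":[0,0,0],"spin":0}]' >/dev/null; python3 need.py .5458 -.1543 .017
```

```text
t 29.95 tip [ 0.5458 -0.1541  0.0268] need tool xyz [ 0.0098 -0.0001  0.0002] tilt [-0.0001  0.0001] F [-0.3  -0.66 -1.62] open 32.98
```

```bash
python3 -m crank '[{"offset":[0.002,0,0.0002],"spin":0},{"offset":[0.002,0,0],"spin":0},{"offset":[0.0015,0,0],"spin":0},{"offset":[0,0,0],"spin":0},{"offset":[0,0,0],"spin":0}]' >/dev/null; python3 need.py .5458 -.1543 .017;python3 -m crank '[{"offset":[0.001,0,0],"spin":0},{"offset":[0.001,0,0],"spin":0},{"offset":[0.001,0,0],"spin":0},{"offset":[0.0005,0,0],"spin":0},{"offset":[0,0,0],"spin":0},{"offset":[0,0,0],"spin":0}]' >/dev/null; python3 need.py .5458 -.1543 .017; python3 -m crank '[{"offset":[0.0004,0,0],"spin":0},{"offset":[0.0004,0,0],"spin":0},{"offset":[0,0,0],"spin":0},{"offset":[0,0,0],"spin":0}]' >/dev/null; python3 need.py .5458 -.1543 .017
```

```text
t 30.45 tip [ 0.5459 -0.1543  0.0212] need tool xyz [ 0.0042 -0.0001  0.    ] tilt [-0.0002  0.0001] F [ 0.13  0.24 -1.72] open 33.1
t 31.05 tip [ 0.5459 -0.1543  0.0178] need tool xyz [ 0.0008 -0.0001 -0.    ] tilt [0. 0.] F [-0.58  0.42 -1.84] open 33.39
t 31.45 tip [ 0.5459 -0.1543  0.017 ] need tool xyz [ 0.     -0.0001 -0.    ] tilt [-0.  0.] F [-0.62  0.82 -1.69] open 33.14
```

```bash
python3 -m crank '[{"offset":[0.0004,0,0],"spin":0},{"offset":[0,0,0],"spin":0},{"offset":[0,0,0],"spin":0}]' >/dev/null; python3 need.py .5458 -.1543 .017; python3 -m crank '[{"offset":[0,0,0],"spin":0},{"offset":[0,0,0],"spin":0},{"offset":[0,0,0],"spin":0},{"offset":[0,0,0],"spin":0},{"offset":[0,0,0],"spin":0}]' 0.065 >/dev/null; python3 need.py .5458 -.1543 .017; python3 -m crank '[{"offset":[-0.01,0,0],"spin":0},{"offset":[-0.025,0,0],"spin":0},{"offset":[-0.04,0,0],"spin":0},{"offset":[-0.04,0,0],"spin":0},{"offset":[-0.02,0,0],"spin":0},{"offset":[-0.005,0,0],"spin":0},{"offset":[0,0,0],"spin":0},{"offset":[0,0,0],"spin":0}]' 0.087 >/dev/null; python3 need.py .5666 .1229 .15; python3 snap.py 8 side:140:340:240:420:3; python3 chk.py side8.npz .5465 -.1543 .036;python3 - <<'E'
from stack import *
c=load("side8.npz"); p,f=fit(c,(270,350,240,320),["w500"],[.567,.123]); print(f,np.round(p,4))
E
```

```text
t 31.75 tip [ 0.546  -0.1543  0.0169] need tool xyz [-0.0001 -0.0001 -0.0001] tilt [ 0.0002 -0.0001] F [-0.68  0.68  1.54] open 33.04
t 32.25 tip [ 0.5459 -0.1543  0.0167] need tool xyz [-0.0003 -0.0001 -0.0001] tilt [ 0.0001 -0.    ] F [0.24 0.49 0.6 ] open 61.89
t 33.05 tip [ 0.5449 -0.1538  0.1556] need tool xyz [ 0.0059  0.1348 -0.2427] tilt [-0.0022  0.0011] F [ 0.26 -0.81 -1.72] open 86.61
side8.npz 129 top mean [ 0.5468 -0.1527  0.0353] mid [ 0.5465 -0.153   0.0358] zmed 0.0352 slope [-0.025 -0.022]
1.8209093907565745 [0.5671 0.1232]
```

View pics/side8.png

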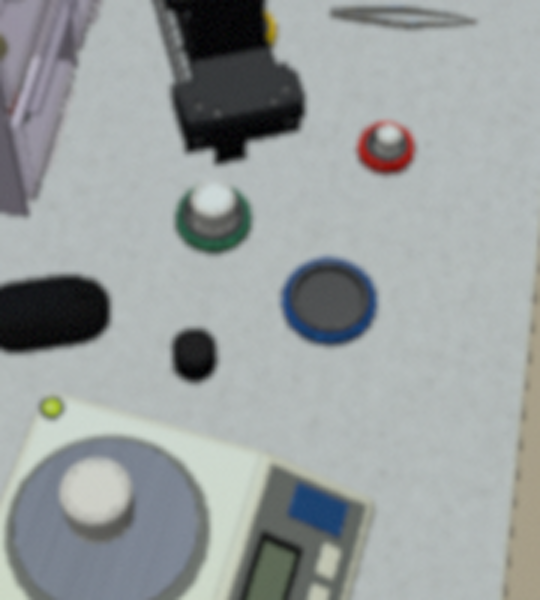

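w200 is seated in the green case at crop (213,205), with its top at 35 mm. w500 stands alone on the pan at crop (95,490).

```bash
python3 -m crank '[{"offset":[0,0.005,-0.010],"spin":0},{"offset":[0,0.013,-0.024],"spin":0},{"offset":[0,0.019,-0.034],"spin":0},{"offset":[0,0.019,-0.034],"spin":0},{"offset":[0,0.019,-0.034],"spin":0},{"offset":[0,0.019,-0.034],"spin":0},{"offset":[0,0.019,-0.034],"spin":0},{"offset":[0,0.014,-0.026],"spin":0},{"offset":[0,0.007,-0.013],"spin":0},{"offset":[0,0,0],"spin":0},{"offset":[0,0,0],"spin":0},{"offset":[0,0,0],"spin":0}]' >/dev/null; python3 need.py .5666 .1230 .08; python3 -m crank '[{"offset":[0,0,0],"spin":0},{"offset":[0,0,0],"spin":0}]' >/dev/null; python3 need.py .5666 .1230 .08
```

```text
t 34.3 tip [0.5666 0.1211 0.1564] need tool xyz [ 0.0764  0.0009 -0.0018] tilt [-0.0008 -0.0005] F [-0.61  0.65 -0.13] open 87.15
t 34.5 tip [0.5668 0.1213 0.1567] need tool xyz [ 0.0767  0.0005 -0.0017] tilt [-0.0001 -0.0001] F [0.03 0.24 0.93] open 86.58
```

```bash
python3 -m crank '[{"offset":[0,0.0005,-0.0017],"spin":0},{"offset":[0.02,0,0],"spin":0},{"offset":[0.025,0,0],"spin":0},{"offset":[0.018,0,0],"spin":0},{"offset":[0.009,0,0],"spin":0},{"offset":[0.003,0,0],"spin":0},{"offset":[0,0,0],"spin":0},{"offset":[0,0,0],"spin":0},{"offset":[0,0,0],"spin":0},{"offset":[0,0,0],"spin":0},{"offset":[0,0,0],"spin":0},{"offset":[0,0,0],"spin":0}]' >/dev/null; python3 need.py .5666 .1230 .08
```

```text
t 35.7 tip [0.5666 0.1242 0.0819] need tool xyz [ 0.0019 -0.0005  0.0011] tilt [0.0004 0.    ] F [-0.03  0.57 -0.11] open 86.88
```

```bash
python3 -m crank '[{"offset":[0.0018,-0.0005,0.0011],"spin":0},{"offset":[0,0,0],"spin":0},{"offset":[0,0,0],"spin":0}]' 0.07 >/dev/null; python3 need.py .5666 .1230 .08; python3 -m crank '[{"offset":[0,0,0],"spin":0},{"offset":[0,0,0],"spin":0},{"offset":[0,0,0],"spin":0},{"offset":[0,0,0],"spin":0},{"offset":[0,0,0],"spin":0},{"offset":[0,0,0],"spin":0},{"offset":[0,0,0],"spin":0}]' 0 >/dev/null; python3 need.py .5666 .1230 .08; python3 -m crank '[{"offset":[0,0,0],"spin":0},{"offset":[-0.004,0,0],"spin":0},{"offset":[-0.01,0,0],"spin":0},{"offset":[-0.02,0,0],"spin":0},{"offset":[-0.02,0,0],"spin":0},{"offset":[-0.006,0,0],"spin":0},{"offset":[0,0,0],"spin":0},{"offset":[0,0,0],"spin":0}]' >/dev/null;  python3 need.py .4453 -.0974 .14
```

```text
t 36.0 tip [0.5664 0.1229 0.0797] need tool xyz [-0.0003  0.0003  0.    ] tilt [-0.0004  0.    ] F [ 0.64 -0.4   0.01] open 72.97
t 36.7 tip [0.5665 0.1231 0.0799] need tool xyz [-0.0001  0.0001  0.0001] tilt [-0.      0.0001] F [-0.41  1.44  1.04] open 45.19
t 37.5 tip [0.5657 0.1229 0.1392] need tool xyz [-0.0005 -0.2011  0.1503] tilt [-0.0016 -0.0001] F [-0.4   0.42 -5.43] open 45.11
```

```bash
python3 -m crank '[{"offset":[0,-0.008,0.006],"spin":0},{"offset":[0,-0.020,0.015],"spin":0},{"offset":[0,-0.030,0.022],"spin":0},{"offset":[0,-0.030,0.022],"spin":0},{"offset":[0,-0.030,0.022],"spin":0},{"offset":[0,-0.030,0.022],"spin":0},{"offset":[0,-0.030,0.022],"spin":0},{"offset":[0,-0.016,0.013],"spin":0},{"offset":[0,-0.007,0.006],"spin":0},{"offset":[0,0,0],"spin":0},{"offset":[0,0,0],"spin":0},{"offset":[0,0,0],"spin":0}]' >/dev/null; python3 need.py .4453 -.0974 .018; python3 -m crank '[{"offset":[0.02,0,0],"spin":0},{"offset":[0.03,0,0],"spin":0},{"offset":[0.03,0,0],"spin":0},{"offset":[0.018,0,0],"spin":0},{"offset":[0.009,0,0],"spin":0},{"offset":[0.003,0,0],"spin":0},{"offset":[0,0,0],"spin":0},{"offset":[0,0,0],"spin":0},{"offset":[0,0,0],"spin":0},{"offset":[0,0,0],"spin":0},{"offset":[0,0,0],"spin":0}]' >/dev/null; python3 need.py .4453 -.0974 .018;  python3 snap.py 9 side:140:300:240:420:4
```

```text
t 38.7 tip [ 0.4464 -0.0962  0.1398] need tool xyz [ 0.1218 -0.0015  0.0007] tilt [-0.      0.0003] F [-0.13  0.87 -4.64] open 45.37
t 39.8 tip [ 0.4463 -0.0972  0.0303] need tool xyz [ 0.0123 -0.001  -0.0002] tilt [ 0.001  -0.0005] F [ 0.2   0.3  -4.69] open 45.4
```

View pics/side9.png

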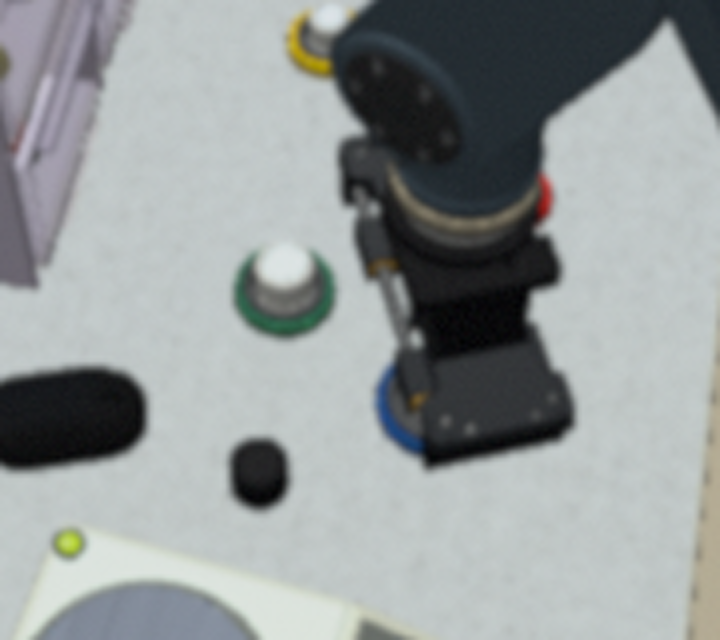

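The gripper is over the blue case at crop (420,410), and the pan is empty. Now the fine lowering.

```bash
python3 -m crank '[{"offset":[0.002,-0.0008,0],"spin":0},{"offset":[0,0,0],"spin":0},{"offset":[0,0,0],"spin":0},{"offset":[0,0,0],"spin":0}]' >/dev/null; python3 need.py .4453 -.0974 .018
```

```text
t 40.25 tip [ 0.4453 -0.0973  0.0278] need tool xyz [0.0098 0.     0.0001] tilt [-0.0002  0.0001] F [-0.8  -0.21 -4.85] open 45.24
```

```bash
python3 -m crank '[{"offset":[0.002,0,0],"spin":0},{"offset":[0.002,0,0],"spin":0},{"offset":[0.0015,0,0],"spin":0},{"offset":[0,0,0],"spin":0},{"offset":[0,0,0],"spin":0}]' >/dev/null; python3 need.py .4453 -.0974 .018;python3 -m crank '[{"offset":[0.001,0,0],"spin":0},{"offset":[0.001,0,0],"spin":0},{"offset":[0.001,0,0],"spin":0},{"offset":[0.0005,0,0],"spin":0},{"offset":[0,0,0],"spin":0},{"offset":[0,0,0],"spin":0}]' >/dev/null; python3 need.py .4453 -.0974 .018; python3 -m crank '[{"offset":[0.0004,0,0],"spin":0},{"offset":[0.0004,0,0],"spin":0},{"offset":[0,0,0],"spin":0},{"offset":[0,0,0],"spin":0}]' >/dev/null; python3 need.py .4453 -.0974 .018
```

```text
t 40.75 tip [ 0.4453 -0.0973  0.0222] need tool xyz [ 0.0042 -0.      0.0001] tilt [-0.0002  0.0001] F [ 0.3  -0.42 -4.92] open 45.41
t 41.35 tip [ 0.4453 -0.0973  0.0188] need tool xyz [ 0.0008 -0.      0.0001] tilt [-0.0001  0.    ] F [ 0.55  0.07 -4.44] open 45.31
t 41.75 tip [ 0.4453 -0.0973  0.0181] need tool xyz [ 0.0001 -0.      0.0001] tilt [-0.  0.] F [-0.43  0.09 -5.46] open 45.28
```

```bash
python3 -m crank '[{"offset":[0.0004,0,0],"spin":0},{"offset":[0,0,0],"spin":0},{"offset":[0,0,0],"spin":0}]' >/dev/null; python3 need.py .4453 -.0974 .018;python3 -m crank '[{"offset":[0.0003,0,0],"spin":0},{"offset":[0,0,0],"spin":0},{"offset":[0,0,0],"spin":0}]' >/dev/null; python3 need.py .4453 -.0974 .018
```

```text
t 42.05 tip [ 0.4454 -0.0973  0.0179] need tool xyz [-0.0001 -0.0001  0.    ] tilt [ 0.0002 -0.0001] F [ 0.4   0.59 -0.73] open 45.59
t 42.35 tip [ 0.4454 -0.0974  0.0178] need tool xyz [-0.0002 -0.0001  0.    ] tilt [ 0.0005 -0.0002] F [-1.02  0.93  5.83] open 45.45
```

It has touched down: the load is now on the foam floor. I'll release and lift.

```bash
python3 -m crank '[{"offset":[0,0,0],"spin":0},{"offset":[0,0,0],"spin":0},{"offset":[0,0,0],"spin":0},{"offset":[0,0,0],"spin":0},{"offset":[0,0,0],"spin":0}]' 0.08 >/dev/null; python3 need.py .4453 -.0974 .018; python3 -m crank '[{"offset":[-0.01,0,0],"spin":0},{"offset":[-0.025,0,0],"spin":0},{"offset":[-0.04,0,0],"spin":0},{"offset":[-0.04,0,0],"spin":0},{"offset":[-0.04,0,0],"spin":0},{"offset":[-0.04,0,0],"spin":0},{"offset":[-0.02,0,0],"spin":0},{"offset":[-0.005,0,0],"spin":0},{"offset":[0,0,0],"spin":0},{"offset":[0,0,0],"spin":0},{"offset":[0,0,0],"spin":0}]' 0.087 >/dev/null; python3 need.py .4453 -.0974 .2; python3 snap.py 10 side:90:350:230:430:2.3 top:180:330:200:500:2.5; python3 chk.py side10.npz .446 -.0973 .046; python3 chk.py side10.npz .423 -.2455 .028;python3 chk.py side10.npz .5555 -.3425 .032;python3 chk.py side10.npz .5463 -.1543 .036
```

```text
t 42.85 tip [ 0.4454 -0.0974  0.0172] need tool xyz [-0.0008 -0.0001  0.    ] tilt [-0.  0.] F [ 0.16  0.67 -0.85] open 76.05
t 43.95 tip [ 0.4442 -0.0968  0.2358] need tool xyz [0.0358 0.0008 0.0011] tilt [-0.0034  0.0017] F [ 0.22 -0.46 -0.47] open 87.14
side10.npz 278 top mean [ 0.4458 -0.0957  0.0455] mid [ 0.4461 -0.0969  0.046 ] zmed 0.0454 slope [0.018 0.007]
side10.npz 61 top mean [ 0.555  -0.341   0.0314] mid [ 0.5551 -0.3416  0.032 ] zmed 0.0312 slope [-0.009  0.024]
side10.npz 137 top mean [ 0.5462 -0.1524  0.0354] mid [ 0.5462 -0.1528  0.0359] zmed 0.0354 slope [-0.006 -0.005]
```

View pics/side10.png

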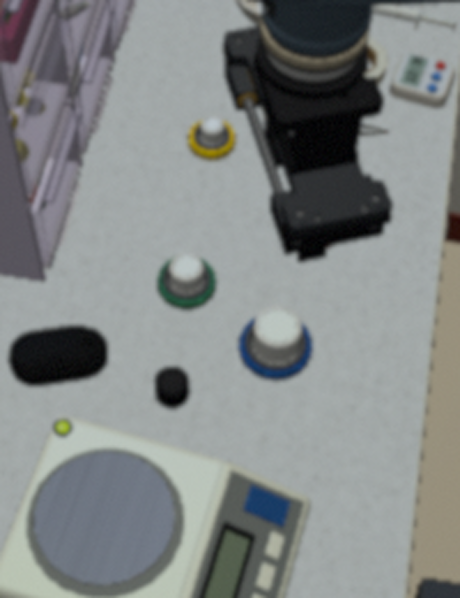

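View pics/top10.png

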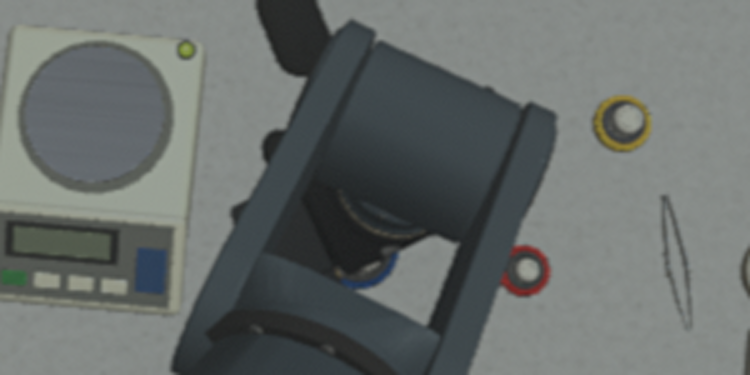

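The side view shows w100, w200 and w500 upright in the yellow, green and blue cases. The top view shows w50 in the red case at crop (526,268) and the forceps unmoved at (676,262). I'll check w50's depth from the top camera, then hand in.

```bash
python3 chk.py top10.npz .4217 -.2454 .028; python3 chk.py top10.npz .5543 -.3427 .032; python3 -c "
from rig import bot
s=bot.read_state();print(s['time_s'],s['qvel']);print(bot.hand_in())"
```

```text
top10.npz 50 top mean [ 0.4205 -0.2451  0.0275] mid [ 0.4208 -0.2456  0.0278] zmed 0.0273 slope [0.03  0.061]
top10.npz 96 top mean [ 0.5528 -0.342   0.0316] mid [ 0.5528 -0.3417  0.0319] zmed 0.0314 slope [ 0.032 -0.043]
44.05 [ 0.06288784 -0.11659838 -0.39444708  0.03261019  0.17006729 -0.0335457 ]
the job is handed in; nothing more can be done
None
```

I took the four weights off the pan from the top down and stood each in its own case: w50 in red, w100 in yellow, w200 in green and w500 in blue. The job was handed in at about 44 s, with the arm raised clear and the gripper open. No verdict was reported.

| Weight | Measured top | Expected top |
|---|---|---|
| w50 | 27.3 mm | 28 mm |
| w100 | 31.3 mm | 32 mm |
| w200 | 35.4 mm | 36 mm |
| w500 | 45.4 mm | 46 mm |

- **Seating:** All four tops read 0.6 to 0.7 mm low, which is within the depth and calibration error. The weights look upright and are centred within about 2 mm of their case axes.
- **Scene:** The pan is empty. The forceps, the black look-alike and the orange look-alike were not touched; the forceps and the black one look unmoved, and the orange one was outside the last crops.
- **Camera disagreement:** The two cameras differed by about 1.2 mm in x, equally for the weights and the cases, so I averaged them.
- **Coverage:** In the last pictures the arm hid w50 from the side camera and w200 and w500 from the top camera. Each of those was checked in one view only at the end.

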